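Load the label printer with its tape cassette

ROBOT

A 6-joint arm with a two-finger parallel gripper is mounted at the origin on the work surface. World frame = base frame: x ahead of the robot, y to its left, z up, the work surface at z = 0. Lengths are in m, angles in rad, forces in N, time in s.
With the tool pointing down it reaches from about 0.375 to 0.9 m from the base axis. Payload 3.1 kg.
Tool frame: the origin (TCP) lies midway between the tips of the shut fingers; the grasp point (between the pads) lies 19 mm behind it; z points along the fingers, y is the line along which they close (so a half turn about z gives the same grasp; the last joint's range is limited). The gripper opens to 85 mm and grips with 20 to 120 N. Pads are 22 mm wide; open, the fingers measure 114 mm over their backs; the gripper's body (76 mm by 85 mm) begins 54 mm behind the grasp point. The pads swing forward as they close: fully open they stand 13 mm farther back than shut.
Start: joints at [-1.478, 0.527, 1.433, -0, 1.181, -0.178], TCP at [0.168, -0.602, 0.192] pointing down, gripper open.
Joint ranges: [-3.08, 3.08], [-0.75, 2.2], [0.22, 2.44], [-1.43, 4.57], [0, 2.65], [-2.85, 2.85]. Speed limits (rad/s): [2.79, 2.79, 3.14, 3.14, 3.14, 3.14].

INTERFACE

Orientations are given as a unit quaternion [x, y, z, w].
In Python, from station import manip gives the robot as it stands. The module is installed in compiled form; this text tells all that it offers.
- The arm moves only by the tool apply_moves, never from a script. Its arguments are lists of equal length, an entry for each row: "claw": the gripper's target within -1 to 1 (fully open at 1, half-way at 0, shut at -1); "travel": the shift along the tool's x, y, z scaled (see below), a list of three; "turn": the turn, a rotation vector about the tool's x, y, z scaled (see below), a list of three. In form: {"claw": [claw, ...], "travel": [[dx, dy, dz], ...], "turn": [[rx, ry, rz], ...]}. A call has 1 to 5 rows; each row is the pose to reach, as a shift and turn from the pose commanded when the call began, along the tool's axes at that moment, turning the shorter way round; what a row does not reach only later rows make up. The controller multiplies each number of a shift by 800 mm and each number of a turn by 180 degrees. A row lasts 1/12 s, in which the tool goes at most 41.7 mm and 7.16 degrees, less where a joint would pass 70% of its speed; a pose out of reach is approached as far as the arm can. A call with a number of a shift or a turn outside -1 to 1 is refused whole. A call with a gripper value outside its range is refused whole. The fingers move at their own pace and stop on an object; "newtons" is the grip in N (left out, the last holds). Time passes only in rows, so rows that repeat a pose let the fingers close. It gives the time, the measured TCP pose, the force, the opening and the grip force at its end, in the units of the state.
- manip.sense(): the state, without advancing time (a new reading comes with each control period).
- manip.snapshot(name): name is "side" or "top"; returns a dict with "pixels" (420x560x3 uint8, red, green, blue), "depth" (420x560 float32, m along the optical axis (not along the pixel's ray), 0 where there is no reading), "intrinsics" (3x3 intrinsics, pixels), "R" (3x3) and "t" (3): a world point X has camera coordinates R X + t. Camera axes: x right, y down, z forward; pixel columns grow to the right and rows downward; lengths in m; the calibration is good to about 2 mm. A picture is of the moment at which its call begins.
- manip.sign_off(): hands the job in; it is judged then, once.
The state is a dict: "t": time; "q": joint angles; "qd": joint speeds; "tau": joint torques, N m; "tcp_pos": TCP position; "tool_rot": TCP orientation; "force": force on the tool from outside, world axes, zero at the start; "ft_torque": the same for the moment, N m; "finger_gap": opening from 0.0 (shut) to 1.0 (fully open); "gripper_force": force on a finger pad.
Only numpy, scipy, OpenCV 4.12 (cv2) and the standard library are available. Lean on these libraries where they do the work, as an engineer would, in place of code of your own. Each camera call takes 0.05 s, during which the arm holds its last target. There are 200 camera calls.

TASK

Load the label printer for labelling the powder pots: press its release key gently, feeling for the point where the cover lets go and not forcing the key against its stop, and keep clear of the cover while it springs fully open by itself. Set the tape cassette in the bay with its nose in the tape outlet, press it gently until it clicks fully home, let go of it, then shut the cover gently so that it stays latched. Leave the jar, mug and mortar alone.

Things in the scene. Friction and masses are not known exactly. Their poses are not given: they have to be found in the camera images.
- printer: Desktop label printer, white plastic, fixed to the table: 170 mm deep (x), 136 mm wide (y). Origin: middle of its underside; x points from its front (release key, nearest the robot) to its back (hinge), y to the side with the tape outlet, z up. Its flat deck is 62 mm high; the closed cover stands on the deck, from x = -35 to +75 mm, y = -50 to +50 mm, its flat top 84 mm high.
- key_top (a point): Centre of the top of the release key: a grey key 24 mm (x) by 40 mm (y) on the front deck, at printer x = -63, y = 0; left alone its top stands 12 mm above the deck (74 mm high), 16 mm in front of the closed cover. It moves straight down.
- release_key (a joint): How far the release key is pressed down, m; it springs back to 0. The free play differs from printer to printer: light (1 to 2 N) for 0.5 to 6.5 mm, then it bites and over the next 2.6 mm rises to 4 to 5 N, where the cover lets go (3 to 9 mm down in all); a solid stop follows 1.3 mm further on.
- cover (a joint): Angle of the cover about its hinge, rad: 0 shut and latched, 1.6 fully open (upright). The hinge runs along printer y at printer x = +75 mm, 52 mm high. A damped spring (about 1.5 N at the front edge) opens it within about 2 s once unlatched. To latch it the front edge must be pressed about 2 mm below its shut height (a solid stop) with about 4 to 8 N; let go, it rests on the latch at 0.
- cover_edge (a point): Point on the cover's flat outer face, midway along its free edge and 5 mm in from it, 105 mm from the hinge along the cover and 32 mm off the hinge line square to the cover (shut: printer x = -30, y = 0, z = 84 mm; fully open: printer x = +110, z = 156 mm, the outer face then looking towards printer +x). x of this point's frame runs in the cover's plane towards the hinge, z out of the outer face.
- bay (a point): Centre of the floor of the cassette bay under the cover, 46 mm high, at printer x = +20, y = 0, axes as the printer's. The bay is 59 mm (x) by 73 mm (y), 16 mm deep, with a 3 mm lead-in at the mouth and in its +y wall the tape outlet, a slot 20 mm wide. Two rounded spring clips in the -x and +x walls, about 11 mm above the floor, stand 2.7 mm into the bay and snap over the cassette's flange: pressing past them takes about 10 N.
- cassette: Tape cassette, dark plastic, 50 to 100 g, lying on the table. Origin: middle of its underside, z up. Its flange is 56 mm (x) by 70 mm (y) by 8 mm high; on it stands the body, 50 mm (x) by 60 mm (y), up to 26 mm: grip this, across x or y. The tape nose, 16 mm wide, juts 8 mm out at the +y end of the flange. Home in the bay it lies on the bay floor, its axes along the printer's, its top 10 mm above the deck.
- cassette_nose (a point): Tip of the cassette's tape nose, 43 mm from the cassette's origin along its +y, 4 mm above its underside; it points into the outlet slot (printer +y) when the cassette is home.
- jar: Bystander: screw-top jar, 68 mm across, 62 mm high. Origin: middle of its underside.
- mug: Bystander: white mug, 80 mm across, 92 mm high. Origin: middle of its underside.
- mortar: Bystander: white mortar bowl, 116 mm across, 72 mm high. Origin: middle of its underside.
Not all that is in view belongs to the job. What is meant by the cassette is not blue or pink, and is the smaller of those in its own colour.

How it is judged:
On the way, in this order (a step that is already met when the one before it is completed fails the run):
1. the cover has sprung fully open and the robot is off the printer (value of joint cover above 1.5 rad and contact force between each of the fingers, the arm and printer below 0.3 N), for 0.2 s.
2. the cassette is clipped fully home in the open bay, nose in the outlet, and released (z of cassette in the frame of bay between -0.003 and 0.002 m and x of cassette in the frame of bay between -0.003 and 0.003 m and y of cassette in the frame of bay between -0.003 and 0.003 m and y of cassette_nose in the frame of bay above 0.03 m and angle between cassette's own z axis and vertical below 0.05 rad and value of joint cover above 0.8 rad and contact force between the fingers and cassette below 0.3 N), for 0.2 s.
At the end, for the whole second after the job is handed in: The cover is shut and held by its latch (within 0.02 rad of shut), and the cassette lies home on the bay floor under it, within 2 mm in height and 3 mm sideways, flat, with its nose in the tape outlet (z of cassette in the frame of bay between -0.003 and 0.002 m and x of cassette in the frame of bay between -0.003 and 0.003 m and y of cassette in the frame of bay between -0.003 and 0.003 m and y of cassette_nose in the frame of bay above 0.03 m and angle between cassette's own z axis and vertical below 0.05 rad and value of joint cover between -0.018 and 0.02 rad); the robot touches nothing.
It fails at once if the release key is pressed with more than 15 N (contact force between any of the fingers, the arm and release_key above 15 N).
It fails at once if the cover is touched while it springs open, before the cassette is in the bay ((z of cassette in the frame of bay above 0.02 m or horizontal distance between cassette and bay above 0.03 m) and value of joint cover above 0.03 rad and contact force between any of the fingers, the arm and cover above 0.3 N).
It fails at once if the cover is pressed with more than 25 N (contact force between any of the fingers, the arm and cover above 25 N).
It fails at once if the cassette is forced into the printer with more than 30 N (contact force between cassette and printer above 30 N).
It fails at once if the jar, mug or mortar is moved more than 20 mm or tipped (distance of any of jar, mug, mortar from where it was at the start of the episode above 0.02 m or angle between any of jar, mug, mortar's own z axis and vertical above 0.3 rad).
It also fails if it takes over 70 s, if anything falls off the work surface, if the arm or the gripper's body presses on something with over 40 N, if the wrist force passes 120 N, or if a joint passes its speed limit or range.

## Working session

There is one attempt and no reset: what is moved stays moved. The work goes in short steps, Python scripts to look and compute and a tool call to move; the robot and the scene stay as the last step left them, time stands still between calls to the robot, and variables do not carry over. Pictures are saved under pics/ and viewed, at most 10 in all, crops included, and the job is handed in when it is done.

Besides the shell and the picture viewer there is one more tool, called by a JSON object that holds its "fn" and its "kwargs". apply_moves: Moves the arm, as the interface text tells. Shifts and turns lie within -1 to 1; 1 stands for 800 mm of shift or 180 degrees of turn. Its arguments: {"type":"object","properties":{"claw":{"type":"array","items":{"type":"number"}},"travel":{"type":"array","items":{"type":"array","items":{"type":"number"}}},"turn":{"type":"array","items":{"type":"array","items":{"type":"number"}}},"newtons":{"type":"number"}},"required":["claw","travel","turn"]}

```bash
mkdir -p pics; cat > h.py <<'E'
import numpy as np, cv2
from station import manip
from scipy.spatial.transform import Rotation as Ro
def snap(n,save=None):
    s=manip.snapshot(n)
    if save: cv2.imwrite('pics/'+save,s['pixels'][:,:,::-1])
    return s
def cloud(s):
    K=s['intrinsics'];d=s['depth'];v,u=np.mgrid[:d.shape[0],:d.shape[1]]
    c=np.stack([(u-K[0,2])/K[0,0]*d,(v-K[1,2])/K[1,1]*d,d],-1)
    return (c-s['t'])@s['R']
def ray(s,u,v,z):
    K=s['intrinsics'];r=s['R'].T@np.array([(u-K[0,2])/K[0,0],(v-K[1,2])/K[1,1],1]);o=-s['R'].T@s['t']
    return o+r*(z-o[2])/r[2]
def togo(p,yaw=None,zdown=True):
    st=manip.sense();R=Ro.from_quat(st['tool_rot'])
    d=R.inv().apply(np.array(p)-st['tcp_pos'])/0.8
    print('tcp',st['tcp_pos'],'euler mat',R.as_matrix().round(3).tolist(),'travel',d.round(4))
E
python3 - <<'E'
from h import *
for n in ('top','side'):
    s=snap(n,n+'0.png');np.savez(n+'0.npz',**s);print(n,(-s['R'].T@s['t']).round(3),s['R'].round(2).tolist())
    for p in [(60,60),(280,210),(500,350)]:print(p,cloud(s)[p[1],p[0]].round(3))
st=manip.sense();print(st);togo(st['tcp_pos'])
E
```

```text
top [0.42  0.022 1.185] [[0.01, -1.0, -0.0], [-1.0, -0.01, -0.07], [0.07, 0.0, -1.0]]
(60, 60) [0.908 0.634 0.002]
(280, 210) [0.505 0.044 0.084]
(500, 350) [ 0.156 -0.52  -0.003]
side [0.225 0.682 0.885] [[-0.93, -0.38, -0.02], [-0.28, 0.71, -0.65], [0.26, -0.6, -0.76]]
(60, 60) [ 1.771 -0.617 -0.269]
(280, 210) [0.497 0.067 0.082]
(500, 350) [ 0.013  0.168 -0.001]
{'t': 0.1, 'q': array([-1.47746624e+00,  5.28341706e-01,  1.43377196e+00,  3.49620364e-05,
        1.18142045e+00, -1.78505772e-01]), 'qd': array([-0.00023512, -0.00330122, -0.00270668,  0.00094246,  0.00048782,
        0.0005951 ]), 'tau': array([-1.24909989e-04, -4.43304956e+01, -1.78586984e+01, -2.75084267e-04,
        3.83469582e-03, -6.94431989e-06]), 'tcp_pos': array([ 0.1677801 , -0.60131164,  0.19085161]), 'tool_rot': array([ 9.90777804e-01,  1.35493175e-01,  5.74804248e-05, -9.69167011e-04]), 'force': array([-0.04336174, -0.28273883, -0.16135517]), 'ft_torque': array([ 0.03521559, -0.00515575,  0.02473582]), 'gripper_force': 0.0, 'finger_gap': 1.0023127818563125}
tcp [ 0.1677801  -0.60131164  0.19085161] euler mat [[0.963, 0.268, -0.0], [0.268, -0.963, 0.002], [0.0, -0.002, -1.0]] travel [0. 0. 0.]
```

View pics/top0.png

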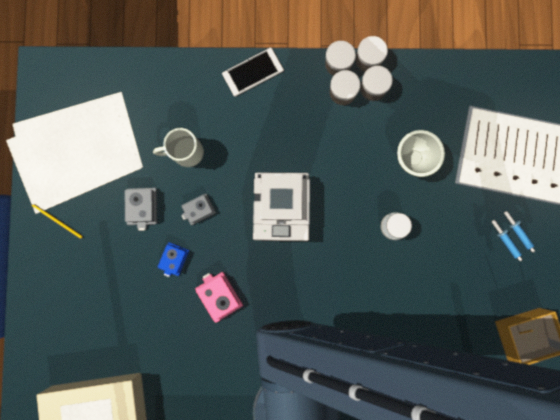

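View pics/side0.png

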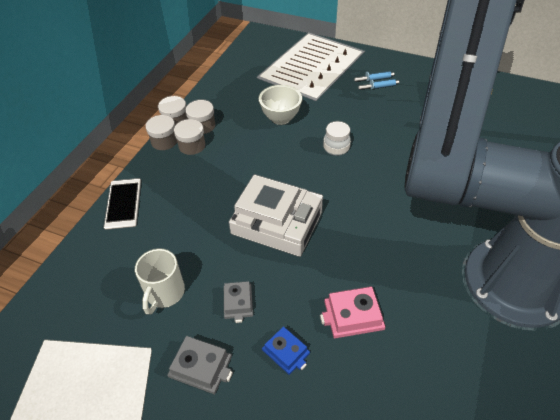

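The top picture shows four cassette candidates: large grey (140,207), small grey (198,209), blue (172,260) and pink (219,298). The small grey one fits the description. The printer is at (281,207) with its key at (281,230). The side picture agrees: small grey (238,300), its nose at (239,319).

```bash
cat > m.py <<'E'
from h import *
s=dict(np.load('top0.npz'));P=cloud(s)
def rect(m,name):
    pts=P[m][:,:2].astype(np.float32);r=cv2.minAreaRect(pts*1000)
    print(name,m.sum(),'c',np.round(r[0],1),'size',np.round(r[1],1),'ang',round(r[2],1),'z',np.percentile(P[m][:,2],[5,50,95]).round(4));return r
def box(x0,x1,y0,y1):
    m=np.zeros(P.shape[:2],bool);m[y0:y1,x0:x1]=1;return m
z=P[...,2]
for n,b in dict(small=(175,222,190,230),big=(115,165,180,235),blue=(150,192,238,285)).items():
    B=box(*b); rect(B&(z>.02)&(z<.06),n+' body'); rect(B&(z>.0035),n+' all')
    m=B&(z>.0035)&(z<.014);print(' low mean',P[m].mean(0).round(4),m.sum())
B=box(240,325,160,250)
for lo,hi in ((.05,.068),(.07,.078),(.08,.095),(.05,.095)): rect(B&(z>lo)&(z<hi),'printer %g'%lo)
img=s['pixels'][:,:,::-1]
cv2.imwrite('pics/crop.png',np.hstack([cv2.resize(img[185:235,170:230],(400,333),interpolation=2),cv2.resize(img[165:248,235:330],(381,333),interpolation=2)]))
E
python3 m.py
```

```text
small body 476 c [512.7 258.6] size [50.5 60.9] ang 27.5 z [0.023  0.0269 0.0305]
small all 785 c [498.9 169.8] size [314.1 116.7] ang 82.2 z [0.004  0.0249 0.0301]
 low mean [0.5075 0.2534 0.0066] 285
big body 879 c [519.6 405.8] size [81.  67.9] ang 1.9 z [0.0293 0.0353 0.039 ]
big all 1396 c [506.9 248.1] size [461.4 147.4] ang 86.6 z [0.004  0.0335 0.0386]
 low mean [0.5069 0.4055 0.0076] 462
blue body 483 c [383.9 320.7] size [50.7 60.5] ang 69.0 z [0.0234 0.0271 0.0304]
blue all 852 c [378.2 201.4] size [118.2 359.1] ang 0.4 z [0.0039 0.0244 0.0301]
 low mean [0.3755 0.321  0.0064] 338
printer 0.05 1478 c [517.6  43. ] size [165.8 136.1] ang 0.2 z [0.0578 0.0624 0.0658]
printer 0.07 168 c [505.1  18.3] size [ 50.1 145. ] ang 66.7 z [0.0709 0.0743 0.0773]
printer 0.08 1831 c [523.6  42.8] size [139.1  99.7] ang 0.2 z [0.0815 0.0849 0.0882]
printer 0.05 3521 c [517.6  43. ] size [165.8 136.1] ang 0.2 z [0.0597 0.0813 0.0875]
```

View pics/crop.png

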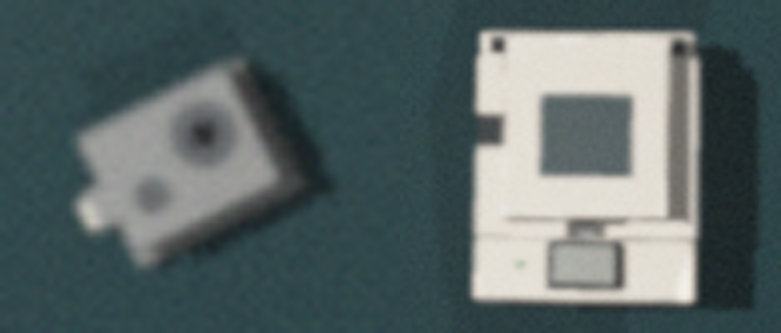

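The crop confirms it: a small grey body of 50×61 mm with its nose to the lower left, giving yaw of about 27.5°. Next I'll refine the printer pose from its silhouette.

```bash
python3 - <<'E'
from h import *
s=dict(np.load('top0.npz'));g=s['pixels']
w=(g.min(2)>150).astype(np.uint8);sub=np.zeros_like(w);sub[165:248,240:325]=w[165:248,240:325]
sub=cv2.morphologyEx(sub,cv2.MORPH_CLOSE,np.ones((5,5)))
c=max(cv2.findContours(sub,0,2)[0],key=cv2.contourArea)
q=np.array([ray(s,u,v,.062)[:2]*1000 for u,v in c[:,0]],np.float32);print('white rect',cv2.minAreaRect(q))
P=cloud(s);z=P[...,2]
m=((z>.078)&(z<.095));m[:165]=0;m[248:]=0;m[:,:240]=0;m[:,325:]=0
m=cv2.morphologyEx(m.astype(np.uint8),cv2.MORPH_OPEN,np.ones((9,9)))
c=max(cv2.findContours(m,0,2)[0],key=cv2.contourArea);q=np.array([ray(s,u,v,.084)[:2]*1000 for u,v in c[:,0]],np.float32);print('cover top',cv2.minAreaRect(q))
k=np.abs(g.astype(int)-[165,175,170]).max(2)<28;k[:222]=0;k[242:]=0;k[:,268:]&=True;k[:,:268]=0;k[:,295:]=0
c=max(cv2.findContours(k.astype(np.uint8),0,2)[0],key=cv2.contourArea);q=np.array([ray(s,u,v,.074)[:2]*1000 for u,v in c[:,0]],np.float32);print('key',cv2.minAreaRect(q), g[231,281])
for n,p in dict(slot=(489,129),outl=(478,129)).items():
  u=235+(p[0]-400)/4.01;v=165+p[1]/4.01;print(n,ray(s,u,v,.062))
print('jar',ray(s,397,226,.062),'mug',ray(s,183,148,.09))
E
```

```text
white rect ((515.7509765625, 42.889244079589844), (166.23696899414062, 135.59890747070312), 0.1992252916097641)
cover top ((539.055908203125, 42.84455871582031), (107.37947845458984, 99.60699462890625), 0.35183435678482056)
key ((456.66363525390625, 43.655677795410156), (19.503955841064453, 34.150550842285156), 0.3651111423969269) [172 172 167]
slot [0.5379954  0.10097293 0.062     ]
outl [0.53795307 0.10776684 0.062     ]
jar [ 0.46874697 -0.24441003  0.062     ] mug [0.65412269 0.28084977 0.09      ]
```

{"fn": "apply_moves", "kwargs": {"claw": [-1, -1, -1, -1, -1], "travel": [[0, 0, 0], [0.05, -0.05, 0], [0.1, -0.1, 0], [0.15, -0.15, 0], [0.2, -0.2, 0]], "turn": [[0, 0, 0], [0, 0, 0.02], [0, 0, 0.04], [0, 0, 0.06], [0, 0, 0.087]], "newtons": 40}}

```text
t: 0.52
tcp_pos: [0.25, -0.4551, 0.1914]
tool_rot: [1.0, -0.003, 0.0, -0.0]
force: [1.1, -0.2, 0.4]
finger_gap: 0.302
gripper_force: 0.0
```

{"fn": "apply_moves", "kwargs": {"claw": [-1, -1, -1, -1, -1], "travel": [[0.02, -0.045, 0], [0.04, -0.09, 0], [0.06, -0.135, 0], [0.08, -0.18, 0], [0.1, -0.225, 0]], "turn": [[0, 0, 0], [0, 0, 0], [0, 0, 0], [0, 0, 0], [0, 0, 0]]}}

```text
t: 0.93
tcp_pos: [0.3303, -0.2751, 0.1918]
tool_rot: [1.0, -0.001, 0.0, -0.0]
force: [0.9, -0.9, 0.5]
finger_gap: 0.002
gripper_force: 0.0
```

{"fn": "apply_moves", "kwargs": {"claw": [-1, -1, -1, -1, -1], "travel": [[0.02, -0.045, 0], [0.04, -0.09, 0], [0.06, -0.135, 0], [0.08, -0.18, 0], [0.1, -0.225, 0]], "turn": [[0, 0, 0], [0, 0, 0], [0, 0, 0], [0, 0, 0], [0, 0, 0]]}}

```text
t: 1.35
tcp_pos: [0.4106, -0.0953, 0.1918]
tool_rot: [1.0, -0.001, 0.0, 0.0]
force: [0.7, -0.2, -0.2]
finger_gap: 0.003
gripper_force: 0.0
```

{"fn": "apply_moves", "kwargs": {"claw": [-1, -1, -1, -1, -1], "travel": [[0.02, -0.045, 0], [0.04, -0.09, 0], [0.052, -0.172, 0.03], [0.052, -0.172, 0.08], [0.052, -0.172, 0.08]], "turn": [[0, 0, 0], [0, 0, 0], [0, 0, 0], [0, 0, 0], [0, 0, 0]]}}

```text
t: 1.77
tcp_pos: [0.4504, 0.0438, 0.1254]
tool_rot: [1.0, 0.001, -0.002, -0.001]
force: [-0.3, -0.4, -0.0]
finger_gap: -0.004
gripper_force: 0.0
```

{"fn": "apply_moves", "kwargs": {"claw": [-1, -1, -1, -1], "travel": [[0.001, 0.001, 0.03], [0.001, 0.001, 0.055], [0.001, 0.001, 0.055], [0.001, 0.001, 0.055]], "turn": [[0, 0, 0], [0, 0, 0], [0, 0, 0], [0, 0, 0]]}}

```text
t: 2.1
tcp_pos: [0.4521, 0.0398, 0.0831]
tool_rot: [1.0, -0.001, -0.001, -0.0]
force: [-0.4, -0.8, -0.1]
finger_gap: 0.002
gripper_force: 0.0
```

```bash
python3 - <<'E'
from h import *
s=snap('side');i=s['pixels'][:,:,::-1];cv2.imwrite('pics/k1.png',cv2.resize(i[150:270,210:370],(800,600),interpolation=2))
st=manip.sense();print(st['tcp_pos'],st['force'])
E
```

```text
[0.45304451 0.03953554 0.08397646] [ 0.08737643 -0.09636972  0.10298826]
```

View pics/k1.png

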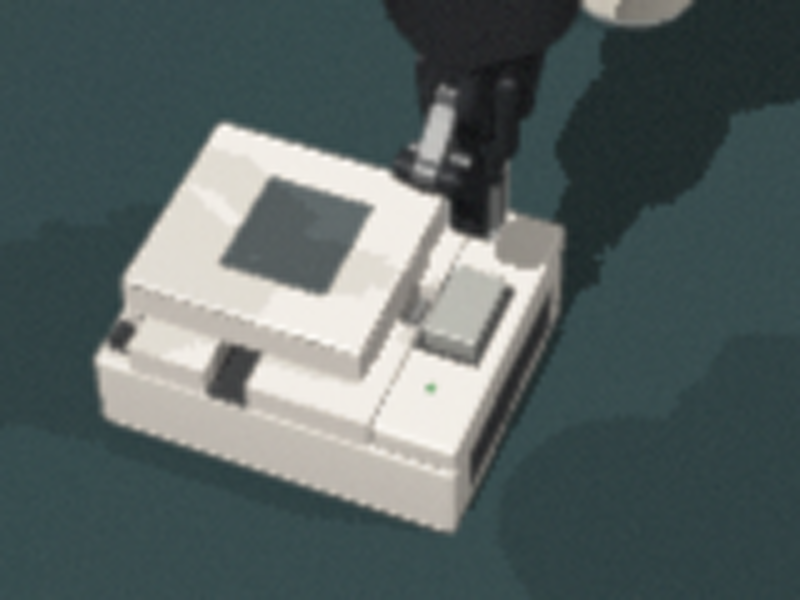

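The crop shows the shut tips at about (475,230) and the key top at (465,300), so I'll check this against the projected TCP.

```bash
python3 - <<'E'
from h import *
s=snap('side')
def pj(p):
    c=s['R']@np.array(p)+s['t'];q=s['intrinsics']@c;q=q[:2]/q[2];return q.round(1),((q-[210,150])*5).round(0)
print('tcp',pj([.453,.0395,.084]),'key',pj([.4555,.043,.074]))
P=cloud(s)
print('key px',P[150+60,210+93],'tip px',P[150+43,210+95],P[150+35,210+94])
K=ray(s,210+93,150+60,.074);print('key ray',K)
st=manip.sense();print(st['q'],st['tcp_pos'],Ro.from_quat(st['tool_rot']).as_matrix().round(3))
t=snap('top','t1.png');P=cloud(t);m=(P[...,2]>.09)&(abs(P[...,0]-.45)<.06)&(abs(P[...,1]-.03)<.1)
E
```

```text
tcp (array([304. , 205.9]), array([470., 279.])) key (array([302.2, 209.7]), array([461., 299.]))
key px [0.45414792 0.04197166 0.07258694] tip px [0.44592795 0.05524441 0.14406365] [0.44019938 0.07832996 0.19313491]
key ray [0.45374897 0.04308414 0.074     ]
[-1.59678622e-01  4.87563550e-01  1.95257722e+00  8.25885978e-05
  6.99928718e-01  1.41290223e+00] [0.45362273 0.03939259 0.08453094] [[ 1.    -0.002  0.002]
 [-0.002 -1.    -0.   ]
 [ 0.002  0.    -1.   ]]
```

View pics/t1.png

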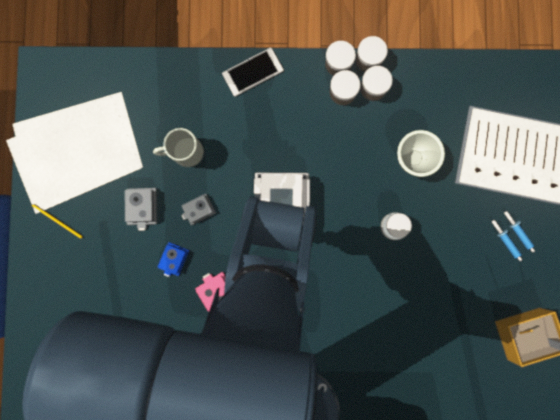

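```bash
python3 - <<'E'
from h import *
s=snap('side');P=cloud(s);g=s['pixels'].astype(int)
for v in range(186,212,2): print(v,[(P[v,u].round(3).tolist(),g[v,u].tolist()) for u in (301,305,309)])
E
```

```text
186 [([0.439, 0.098, 0.211], [35, 36, 39]), ([0.441, 0.069, 0.181], [29, 28, 30]), ([0.442, 0.043, 0.154], [93, 94, 92])]
188 [([0.44, 0.095, 0.201], [27, 30, 29]), ([0.44, 0.072, 0.178], [25, 25, 29]), ([0.441, 0.045, 0.151], [85, 85, 85])]
190 [([0.455, 0.055, 0.149], [26, 27, 27]), ([0.441, 0.071, 0.171], [28, 29, 31]), ([0.441, 0.046, 0.146], [87, 88, 86])]
192 [([0.455, 0.054, 0.142], [22, 23, 25]), ([0.446, 0.055, 0.147], [25, 26, 28]), ([0.441, 0.045, 0.139], [93, 94, 92])]
194 [([0.455, 0.055, 0.137], [45, 46, 46]), ([0.447, 0.052, 0.137], [29, 29, 32]), ([0.442, 0.042, 0.129], [155, 152, 145])]
196 [([0.476, -0.003, 0.061], [234, 229, 222]), ([0.446, 0.054, 0.134], [107, 104, 100]), ([0.459, -0.009, 0.062], [174, 168, 161])]
198 [([0.475, -0.0, 0.058], [240, 236, 229]), ([0.465, -0.0, 0.062], [240, 237, 229]), ([0.457, -0.003, 0.062], [173, 169, 159])]
200 [([0.472, 0.007, 0.06], [226, 221, 213]), ([0.464, 0.003, 0.06], [241, 238, 230]), ([0.455, 0.002, 0.061], [165, 159, 152])]
202 [([0.469, 0.014, 0.063], [227, 225, 219]), ([0.462, 0.008, 0.059], [241, 237, 230]), ([0.453, 0.008, 0.062], [238, 233, 226])]
204 [([0.464, 0.028, 0.073], [191, 192, 185]), ([0.455, 0.027, 0.075], [201, 200, 191]), ([0.451, 0.011, 0.06], [236, 233, 226])]
206 [([0.462, 0.034, 0.074], [185, 186, 178]), ([0.453, 0.032, 0.075], [185, 184, 177]), ([0.446, 0.027, 0.073], [186, 187, 179])]
208 [([0.46, 0.039, 0.073], [187, 185, 179]), ([0.451, 0.038, 0.076], [187, 186, 178]), ([0.445, 0.03, 0.07], [173, 174, 166])]
210 [([0.458, 0.044, 0.074], [186, 187, 180]), ([0.451, 0.039, 0.071], [188, 187, 180]), ([0.443, 0.036, 0.071], [117, 116, 111])]
```

The side depth puts the fingertip at z≈0.13 while the reported TCP is at 0.084. I'll approach slowly, feeling for contact, and look again.

{"fn": "apply_moves", "kwargs": {"claw": [-1, -1, -1], "travel": [[0, -0.003, 0.003], [0, -0.004, 0.0065], [0, -0.004, 0.0065]], "turn": [[0, 0, 0], [0, 0, 0], [0, 0, 0]]}}

```text
t: 2.55
tcp_pos: [0.4528, 0.043, 0.0786]
tool_rot: [1.0, -0.001, 0.0, 0.0]
force: [0.2, 0.1, 0.5]
finger_gap: -0.001
gripper_force: 0.0
```

```bash
python3 - <<'E'
from h import *
s=snap('side','k2.png');P=cloud(s);g=s['pixels'].astype(int)
for v in range(190,206,2): print(v,[(P[v,u].round(3).tolist(),g[v,u].tolist()) for u in (301,305,309)])
st=manip.sense();print(st['t'],st['tcp_pos'],st['q'],st['qd'].round(3),st['force'])
E
```

```text
190 [([0.44, 0.096, 0.197], [27, 30, 30]), ([0.439, 0.075, 0.176], [31, 32, 31]), ([0.44, 0.047, 0.147], [84, 85, 83])]
192 [([0.44, 0.094, 0.189], [27, 27, 30]), ([0.44, 0.072, 0.167], [29, 29, 31]), ([0.44, 0.047, 0.141], [83, 83, 82])]
194 [([0.453, 0.059, 0.142], [21, 24, 25]), ([0.444, 0.059, 0.146], [28, 31, 32]), ([0.44, 0.047, 0.134], [84, 84, 82])]
196 [([0.454, 0.056, 0.132], [25, 22, 26]), ([0.445, 0.057, 0.138], [24, 27, 27]), ([0.441, 0.044, 0.126], [87, 86, 84])]
198 [([0.454, 0.056, 0.127], [86, 84, 81]), ([0.446, 0.055, 0.129], [38, 37, 39]), ([0.458, -0.005, 0.06], [133, 129, 125])]
200 [([0.471, 0.008, 0.062], [222, 217, 208]), ([0.446, 0.053, 0.12], [166, 162, 157]), ([0.455, 0.003, 0.063], [145, 141, 134])]
202 [([0.47, 0.013, 0.06], [226, 224, 219]), ([0.461, 0.011, 0.062], [240, 236, 229]), ([0.454, 0.005, 0.059], [146, 141, 134])]
204 [([0.464, 0.028, 0.073], [190, 191, 184]), ([0.457, 0.023, 0.07], [199, 198, 189]), ([0.452, 0.011, 0.06], [225, 221, 213])]
2.6 [0.45273915 0.04292263 0.07860673] [-1.52061836e-01  4.99268238e-01  1.95726188e+00  3.14002472e-05
  6.85037750e-01  1.42010912e+00] [-0.001  0.001 -0.003 -0.001  0.001 -0.001] [0.11669496 0.57311799 0.03451161]
```

{"fn": "apply_moves", "kwargs": {"claw": [-1, -1, -1], "travel": [[0, 0, 0.005], [0, 0, 0.0085], [0, 0, 0.0085]], "turn": [[0, 0, 0], [0, 0, 0], [0, 0, 0]]}}

```text
t: 2.85
tcp_pos: [0.4524, 0.0429, 0.0711]
tool_rot: [1.0, -0.001, -0.001, -0.0]
force: [-0.6, 0.3, -0.2]
finger_gap: 0.003
gripper_force: 0.0
```

{"fn": "apply_moves", "kwargs": {"claw": [-1], "travel": [[0, 0, 0.002]], "turn": [[0, 0, 0]]}}

```text
t: 2.93
tcp_pos: [0.4528, 0.0428, 0.0699]
tool_rot: [1.0, -0.001, -0.0, -0.0]
force: [1.2, -0.3, -0.0]
finger_gap: 0.0
gripper_force: 0.0
```

```bash
python3 - <<'E'
from h import *
s=snap('side');cv2.imwrite('pics/k3.png',cv2.resize(s['pixels'][150:240,230:350,::-1],(800,600),interpolation=2));P=cloud(s);g=s['pixels'].astype(int)
for v in range(194,214,2): print(v,[(P[v,u].round(3).tolist(),g[v,u].tolist()) for u in (301,305,309)])
st=manip.sense();print(st['t'],st['tcp_pos'],st['force'])
E
```

```text
194 [([0.439, 0.097, 0.187], [26, 29, 30]), ([0.44, 0.073, 0.162], [26, 29, 29]), ([0.44, 0.047, 0.135], [80, 80, 79])]
196 [([0.454, 0.057, 0.134], [24, 26, 27]), ([0.439, 0.073, 0.157], [28, 29, 32]), ([0.441, 0.045, 0.126], [76, 75, 75])]
198 [([0.454, 0.057, 0.128], [27, 29, 30]), ([0.445, 0.057, 0.131], [28, 29, 31]), ([0.441, 0.045, 0.12], [80, 80, 79])]
200 [([0.453, 0.058, 0.122], [42, 44, 46]), ([0.445, 0.057, 0.125], [37, 39, 40]), ([0.441, 0.044, 0.113], [100, 98, 96])]
202 [([0.47, 0.013, 0.061], [197, 195, 189]), ([0.445, 0.057, 0.119], [84, 82, 80]), ([0.453, 0.008, 0.062], [142, 137, 130])]
204 [([0.464, 0.027, 0.072], [190, 191, 183]), ([0.456, 0.024, 0.072], [138, 137, 130]), ([0.451, 0.012, 0.06], [140, 136, 130])]
206 [([0.462, 0.034, 0.074], [184, 186, 176]), ([0.454, 0.03, 0.073], [182, 182, 174]), ([0.447, 0.024, 0.07], [173, 174, 166])]
208 [([0.46, 0.039, 0.073], [184, 185, 178]), ([0.452, 0.037, 0.074], [183, 184, 175]), ([0.444, 0.033, 0.074], [172, 172, 164])]
210 [([0.458, 0.043, 0.072], [185, 185, 177]), ([0.45, 0.04, 0.072], [186, 185, 178]), ([0.443, 0.036, 0.07], [116, 117, 111])]
212 [([0.456, 0.049, 0.073], [185, 185, 177]), ([0.448, 0.046, 0.074], [186, 186, 178]), ([0.442, 0.037, 0.065], [86, 87, 85])]
2.9833 [0.45267065 0.04283334 0.06969123] [-0.40364429 -0.90263245 -0.17074674]
```

View pics/k3.png

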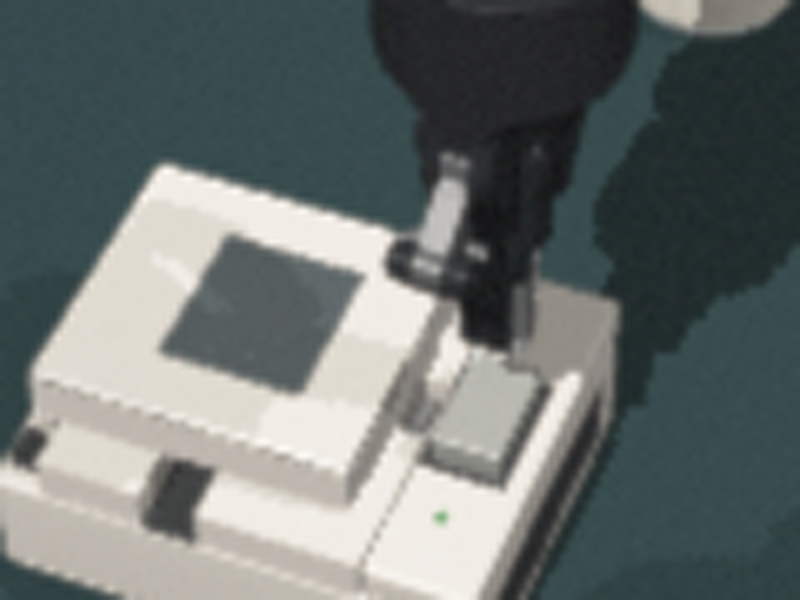

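The picture shows the tips still some 40 mm above the key, at crop (490,345), centred on it in x and y. So the reported TCP lies about 45 mm beyond the real tips, and I'll descend by sight and feel.

{"fn": "apply_moves", "kwargs": {"claw": [-1, -1, -1, -1], "travel": [[0, 0, 0.012], [0, 0, 0.025], [0, 0, 0.025], [0, 0, 0.025]], "turn": [[0, 0, 0], [0, 0, 0], [0, 0, 0], [0, 0, 0]]}}

```text
t: 3.32
tcp_pos: [0.4524, 0.0429, 0.0498]
tool_rot: [1.0, -0.001, -0.001, -0.0]
force: [-0.7, 0.2, 0.5]
finger_gap: 0.003
gripper_force: 0.0
```

```bash
python3 - <<'E'
from h import *
s=snap('side');P=cloud(s);g=s['pixels'].astype(int)
for v in range(200,226,2): print(v,[(P[v,u].round(3).tolist(),g[v,u].tolist()) for u in (301,305,308)])
st=manip.sense();print(st['t'],st['tcp_pos'],st['force'])
E
```

```text
200 [([0.439, 0.096, 0.17], [29, 30, 32]), ([0.44, 0.072, 0.143], [24, 27, 28]), ([0.44, 0.053, 0.123], [84, 85, 84])]
202 [([0.44, 0.095, 0.162], [24, 28, 27]), ([0.439, 0.073, 0.138], [27, 30, 29]), ([0.44, 0.051, 0.114], [90, 91, 89])]
204 [([0.453, 0.058, 0.11], [25, 26, 28]), ([0.445, 0.057, 0.113], [25, 26, 26]), ([0.44, 0.051, 0.108], [91, 91, 91])]
206 [([0.454, 0.056, 0.102], [38, 38, 41]), ([0.444, 0.057, 0.107], [35, 36, 38]), ([0.441, 0.049, 0.1], [92, 93, 92])]
208 [([0.455, 0.052, 0.09], [104, 103, 101]), ([0.443, 0.06, 0.104], [43, 46, 44]), ([0.44, 0.052, 0.096], [116, 117, 114])]
210 [([0.458, 0.043, 0.071], [180, 181, 174]), ([0.45, 0.04, 0.072], [127, 126, 122]), ([0.444, 0.039, 0.073], [109, 109, 105])]
212 [([0.457, 0.048, 0.071], [182, 183, 174]), ([0.448, 0.046, 0.073], [184, 182, 175]), ([0.442, 0.044, 0.074], [108, 109, 105])]
214 [([0.454, 0.055, 0.074], [184, 184, 176]), ([0.447, 0.05, 0.072], [184, 183, 176]), ([0.442, 0.043, 0.065], [84, 83, 81])]
216 [([0.452, 0.06, 0.074], [189, 189, 181]), ([0.444, 0.057, 0.074], [172, 172, 164]), ([0.441, 0.045, 0.062], [112, 110, 107])]
218 [([0.451, 0.062, 0.07], [149, 149, 142]), ([0.443, 0.06, 0.071], [121, 121, 116]), ([0.44, 0.048, 0.059], [212, 206, 195])]
220 [([0.451, 0.062, 0.063], [126, 126, 122]), ([0.443, 0.06, 0.065], [92, 93, 90]), ([0.438, 0.055, 0.061], [238, 234, 227])]
222 [([0.449, 0.067, 0.063], [152, 147, 142]), ([0.442, 0.061, 0.06], [115, 113, 110]), ([0.436, 0.06, 0.061], [238, 234, 226])]
224 [([0.448, 0.07, 0.06], [240, 235, 229]), ([0.439, 0.069, 0.064], [236, 232, 224]), ([0.434, 0.065, 0.061], [223, 219, 208])]
3.3667 [0.45281921 0.04283305 0.05015221] [-0.64854923  0.24004519 -0.15353335]
```

{"fn": "apply_moves", "kwargs": {"claw": [-1, -1, -1], "travel": [[0, 0, 0.009], [0, 0, 0.018], [0, 0, 0.018]], "turn": [[0, 0, 0], [0, 0, 0], [0, 0, 0]]}}

```text
t: 3.62
tcp_pos: [0.4522, 0.0429, 0.0348]
tool_rot: [1.0, -0.001, -0.001, -0.0]
force: [-0.8, 0.2, 0.1]
finger_gap: -0.002
gripper_force: 0.0
```

```bash
python3 - <<'E'
from h import *
s=snap('side');P=cloud(s);g=s['pixels'].astype(int)
for v in range(206,222,1): print(v,[(P[v,u].round(3).tolist(),g[v,u].tolist()[0]) for u in (300,303,306)])
st=manip.sense();print(st['t'],st['tcp_pos'],st['force'])
E
```

```text
206 [([0.44, 0.1, 0.156], 24), ([0.44, 0.083, 0.137], 26), ([0.438, 0.07, 0.123], 49)]
207 [([0.439, 0.101, 0.154], 27), ([0.44, 0.082, 0.133], 24), ([0.445, 0.05, 0.095], 48)]
208 [([0.455, 0.057, 0.096], 25), ([0.439, 0.085, 0.133], 29), ([0.444, 0.051, 0.093], 58)]
209 [([0.455, 0.058, 0.093], 28), ([0.449, 0.056, 0.094], 20), ([0.445, 0.049, 0.087], 57)]
210 [([0.454, 0.061, 0.094], 40), ([0.448, 0.058, 0.093], 23), ([0.444, 0.052, 0.088], 57)]
211 [([0.455, 0.057, 0.086], 43), ([0.449, 0.055, 0.086], 38), ([0.444, 0.053, 0.086], 59)]
212 [([0.456, 0.055, 0.08], 82), ([0.449, 0.057, 0.085], 43), ([0.444, 0.052, 0.082], 66)]
213 [([0.457, 0.053, 0.074], 154), ([0.448, 0.059, 0.085], 84), ([0.444, 0.052, 0.078], 83)]
214 [([0.457, 0.054, 0.071], 161), ([0.451, 0.051, 0.071], 158), ([0.444, 0.051, 0.074], 113)]
215 [([0.456, 0.056, 0.071], 165), ([0.449, 0.056, 0.074], 178), ([0.443, 0.053, 0.073], 151)]
216 [([0.455, 0.059, 0.071], 185), ([0.447, 0.06, 0.076], 183), ([0.443, 0.053, 0.069], 116)]
217 [([0.453, 0.062, 0.072], 195), ([0.446, 0.063, 0.076], 186), ([0.443, 0.053, 0.066], 101)]
218 [([0.453, 0.064, 0.071], 147), ([0.447, 0.061, 0.071], 190), ([0.443, 0.053, 0.063], 86)]
219 [([0.453, 0.063, 0.066], 134), ([0.446, 0.064, 0.071], 145), ([0.442, 0.055, 0.062], 81)]
220 [([0.453, 0.062, 0.062], 117), ([0.447, 0.062, 0.065], 129), ([0.442, 0.056, 0.06], 113)]
221 [([0.452, 0.065, 0.062], 115), ([0.447, 0.062, 0.061], 113), ([0.44, 0.06, 0.063], 156)]
3.6667 [0.45231604 0.04289837 0.03510132] [-0.781345   -0.65437835  0.13469032]
```

{"fn": "apply_moves", "kwargs": {"claw": [-1, -1], "travel": [[0, 0, 0.005], [0, 0, 0.005]], "turn": [[0, 0, 0], [0, 0, 0]]}}

```text
t: 3.83
tcp_pos: [0.4528, 0.0429, 0.0314]
tool_rot: [1.0, -0.001, -0.0, -0.0]
force: [0.5, -0.1, 1.7]
finger_gap: 0.0
gripper_force: 0.7
```

{"fn": "apply_moves", "kwargs": {"claw": [-1, -1], "travel": [[0, 0, 0.002], [0, 0, 0.002]], "turn": [[0, 0, 0], [0, 0, 0]]}}

```text
t: 4.0
tcp_pos: [0.4528, 0.0428, 0.0301]
tool_rot: [1.0, -0.001, -0.0, -0.0]
force: [0.1, 0.7, 2.8]
finger_gap: 0.003
gripper_force: 1.1
```

{"fn": "apply_moves", "kwargs": {"claw": [-1, -1], "travel": [[0, 0, 0.0015], [0, 0, 0.0015]], "turn": [[0, 0, 0], [0, 0, 0]]}}

```text
t: 4.17
tcp_pos: [0.4528, 0.0428, 0.0291]
tool_rot: [1.0, -0.001, 0.0, -0.0]
force: [0.5, -0.4, 3.7]
finger_gap: 0.0
gripper_force: 1.9
```

{"fn": "apply_moves", "kwargs": {"claw": [-1, -1], "travel": [[0, 0, 0.0015], [0, 0, 0.0015]], "turn": [[0, 0, 0], [0, 0, 0]]}}

```text
t: 4.33
tcp_pos: [0.4528, 0.0428, 0.0278]
tool_rot: [1.0, -0.001, 0.0, 0.0]
force: [-0.8, 0.2, 4.5]
finger_gap: -0.003
gripper_force: 2.1
```

```bash
cat > cov.py <<'E'
from h import *
def cov(save=None):
    s=snap('side',save);P=cloud(s).reshape(-1,3)
    m=(P[:,0]>.50)&(P[:,0]<.70)&(abs(P[:,1]-.043)<.035)&(P[:,2]>.075)&(P[:,2]<.21)
    q=P[m];st=manip.sense();print(st['t'],st['tcp_pos'].round(4),st['force'].round(2),'n',m.sum(),'z pct',np.percentile(q[:,2],[5,50,95]).round(3),'x',np.percentile(q[:,0],[5,50,95]).round(3))
if __name__=='__main__':cov()
E
python3 cov.py
```

```text
4.3833 [0.4528 0.0429 0.0278] [-1.08  0.5   4.43] n 1020 z pct [0.082 0.086 0.09 ] x [0.505 0.547 0.59 ]
```

Still shut. I'll continue in 0.4 mm steps.

{"fn": "apply_moves", "kwargs": {"claw": [-1, -1], "travel": [[0, 0, 0.0005], [0, 0, 0.0005]], "turn": [[0, 0, 0], [0, 0, 0]]}}

```text
t: 4.55
tcp_pos: [0.4528, 0.0428, 0.0273]
tool_rot: [1.0, -0.001, -0.0, -0.0]
force: [0.2, 0.9, 4.5]
finger_gap: 0.0
gripper_force: 2.5
```

```bash
python3 cov.py
```

```text
4.6 [0.4528 0.0428 0.0274] [-1.03  0.15  4.39] n 1024 z pct [0.083 0.106 0.123] x [0.502 0.547 0.599]
```

{"fn": "apply_moves", "kwargs": {"claw": [-1, -1, -1, -1, -1], "travel": [[-0.008, 0, -0.015], [-0.05, 0, -0.03], [-0.065, 0, -0.08], [-0.065, 0, -0.13], [-0.065, 0, -0.18]], "turn": [[0, 0, 0], [0, 0, 0], [0, 0, 0], [0, 0, 0], [0, 0, 0]]}}

```text
t: 5.02
tcp_pos: [0.3987, 0.0432, 0.172]
tool_rot: [1.0, -0.001, -0.002, -0.0]
force: [2.1, 0.4, -0.1]
finger_gap: -0.003
gripper_force: 0.0
```

```bash
python3 cov.py
```

```text
5.0667 [0.4049 0.0424 0.1788] [2.27 0.86 4.75] n 364 z pct [0.147 0.157 0.163] x [0.543 0.561 0.573]
```

The cover is opening. Next I go above the cassette with the gripper open.

{"fn": "apply_moves", "kwargs": {"claw": [-1, 0.2, 1, 1, 1], "travel": [[0.015, -0.05, 0], [0.03, -0.1, 0], [0.06, -0.15, 0], [0.085, -0.19, 0], [0.11, -0.23, 0]], "turn": [[0, 0, -0.03], [0, 0, -0.06], [0, 0, -0.1], [0, 0, -0.13], [0, 0, -0.153]]}}

```text
t: 5.48
tcp_pos: [0.4901, 0.229, 0.1711]
tool_rot: [0.971, 0.24, 0.0, 0.0]
force: [0.7, -0.6, 0.1]
finger_gap: 0.564
gripper_force: 0.0
```

```bash
python3 cov.py; python3 -c "
from h import *
togo([.5127,.2586,.08])"
```

```text
tcp [0.49600266 0.23463083 0.17163037] euler mat [[0.884, 0.468, 0.009], [0.468, -0.884, 0.006], [0.011, -0.001, -1.0]] travel [ 0.0312 -0.0166  0.1149]Traceback (most recent call last):
  File "cov.py", line 6, in <module>
    if __name__=='__main__':cov()
                            ~~~^^
  File "cov.py", line 5, in cov
    q=P[m];st=manip.sense();print(st['t'],st['tcp_pos'].round(4),st['force'].round(2),'n',m.sum(),'z pct',np.percentile(q[:,2],[5,50,95]).round(3),'x',np.percentile(q[:,0],[5,50,95]).round(3))
                                                                                                          ~~~~~~~~~~~~~^^^^^^^^^^^^^^^^^^
    return _quantile_unchecked(
        a, q, axis, out, overwrite_input, method, keepdims, weights)
    return _ureduce(a,
                    func=_quantile_ureduce_func,
    ...<5 lines>...
                    overwrite_input=overwrite_input,
                    method=method)
    r = func(a, **kwargs)
    result = _quantile(arr,
                       quantiles=q,
    ...<2 lines>...
                       out=out,
                       weights=wgt)
    slices_having_nans = np.isnan(arr[-1, ...])
                                  ~~~^^^^^^^^^
IndexError: index -1 is out of bounds for axis 0 with size 0
```

{"fn": "apply_moves", "kwargs": {"claw": [1, 1, 1, 1, 1], "travel": [[0.0, 0, 0], [0.02, -0.01, 0.05], [0.04, -0.02, 0.1], [0.04, -0.02, 0.1], [0.04, -0.02, 0.1]], "turn": [[0, 0, 0], [0, 0, 0], [0, 0, 0], [0, 0, 0], [0, 0, 0]]}}

```text
t: 5.95
tcp_pos: [0.5073, 0.2544, 0.088]
tool_rot: [0.971, 0.237, -0.004, 0.0]
force: [0.5, 0.2, 0.4]
finger_gap: 1.001
gripper_force: 0.0
```

```bash
python3 - <<'E'
from h import *
togo([.5127,.2586,.03])
s=snap('side','c1.png')
i=s['pixels'][:,:,::-1];cv2.imwrite('pics/c1.png',cv2.resize(i[120:360,120:440],(800,600),interpolation=2))
togo([.5127,.2586,.03])
E
```

```text
tcp [0.50725102 0.25441522 0.08799117] euler mat [[0.887, 0.461, -0.008], [0.461, -0.887, -0.003], [-0.009, -0.001, -1.0]] travel [ 0.0091 -0.0014  0.0724]
tcp [0.50867529 0.25456967 0.09037783] euler mat [[0.888, 0.461, -0.004], [0.461, -0.888, -0.001], [-0.004, -0.001, -1.0]] travel [ 0.0071 -0.0021  0.0754]
```

View pics/c1.png

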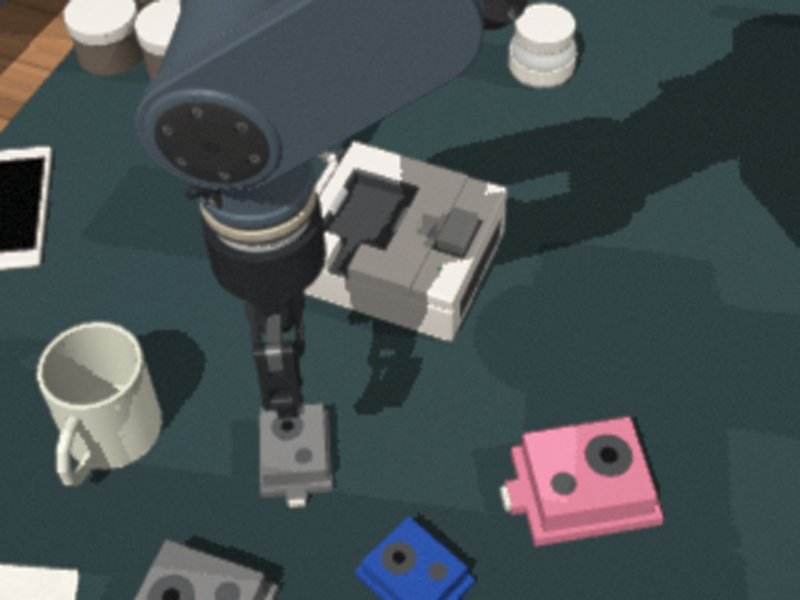

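The cover is open, the bay is in view at crop (365,215), and the open fingers stand above the cassette with the near tip at crop (285,412). I'll check that tip in 3D.

```bash
python3 - <<'E'
from h import *
s=snap('side');P=cloud(s);g=s['pixels'].astype(int)
for v in range(270,290,2): print(v,[(P[v,u].round(3).tolist(),g[v,u].tolist()[0]) for u in (229,232,235,238)])
togo([.5127,.2586,.03])
E
```

```text
270 [([0.477, 0.319, 0.223], 38), ([0.472, 0.318, 0.224], 38), ([0.469, 0.314, 0.221], 38), ([0.468, 0.306, 0.21], 24)]
272 [([0.477, 0.32, 0.218], 36), ([0.473, 0.317, 0.218], 36), ([0.468, 0.316, 0.218], 39), ([0.466, 0.31, 0.211], 31)]
274 [([0.477, 0.32, 0.213], 34), ([0.478, 0.311, 0.199], 33), ([0.469, 0.316, 0.211], 34), ([0.465, 0.314, 0.212], 32)]
276 [([0.482, 0.315, 0.197], 27), ([0.477, 0.313, 0.197], 39), ([0.472, 0.313, 0.199], 40), ([0.464, 0.315, 0.207], 40)]
278 [([0.478, 0.321, 0.202], 57), ([0.475, 0.318, 0.199], 57), ([0.47, 0.316, 0.199], 67), ([0.465, 0.315, 0.201], 36)]
280 [([0.477, 0.324, 0.2], 61), ([0.474, 0.32, 0.197], 51), ([0.469, 0.318, 0.197], 49), ([0.465, 0.317, 0.197], 41)]
282 [([0.225, 0.682, 0.885], 49), ([0.473, 0.322, 0.194], 39), ([0.469, 0.32, 0.193], 32), ([0.478, 0.298, 0.155], 49)]
284 [([0.492, 0.304, 0.149], 126), ([0.485, 0.306, 0.156], 32), ([0.481, 0.303, 0.155], 38), ([0.478, 0.299, 0.15], 60)]
286 [([0.536, 0.244, 0.024], 132), ([0.53, 0.242, 0.025], 61), ([0.524, 0.24, 0.024], 71), ([0.519, 0.237, 0.024], 89)]
288 [([0.533, 0.249, 0.025], 108), ([0.528, 0.246, 0.024], 85), ([0.522, 0.245, 0.026], 51), ([0.516, 0.243, 0.026], 92)]
tcp [0.50987167 0.2547939  0.09208271] euler mat [[0.888, 0.46, -0.0], [0.46, -0.888, -0.0], [-0.0, 0.0, -1.0]] travel [ 0.0054 -0.0026  0.0776]
```

{"fn": "apply_moves", "kwargs": {"claw": [1, 1, 1, 1, 1], "travel": [[0.003, -0.003, 0.03], [0.003, -0.003, 0.07], [0.003, -0.003, 0.1], [0.003, -0.003, 0.1], [0.003, -0.003, 0.1]], "turn": [[0, 0, 0], [0, 0, 0], [0, 0, 0], [0, 0, 0], [0, 0, 0]]}}

```text
t: 6.47
tcp_pos: [0.5115, 0.2583, 0.013]
tool_rot: [0.972, 0.237, 0.0, 0.0]
force: [-0.1, -0.1, 0.6]
finger_gap: 1.002
gripper_force: 0.0
```

```bash
python3 - <<'E'
from h import *
togo([.5127,.2586,-.030])
s=snap('side');i=s['pixels'][:,:,::-1];cv2.imwrite('pics/c2.png',cv2.resize(i[260:340,185:292],(800,600),interpolation=2))
P=cloud(s)
for v in range(284,308,2): print(v,[(P[v,u].round(3).tolist(),s['pixels'][v,u,0]) for u in (232,236,240)])
togo([.5127,.2586,-.030])
E
```

```text
tcp [0.51149244 0.25833485 0.01300323] euler mat [[0.888, 0.46, 0.001], [0.46, -0.888, 0.0], [0.001, 0.0, -1.0]] travel [0.0014 0.0004 0.0538]
284 [([0.48, 0.313, 0.17], np.uint8(85)), ([0.475, 0.309, 0.168], np.uint8(46)), ([0.481, 0.287, 0.131], np.uint8(25))]
286 [([0.479, 0.316, 0.17], np.uint8(145)), ([0.474, 0.312, 0.166], np.uint8(78)), ([0.48, 0.291, 0.13], np.uint8(26))]
288 [([0.478, 0.318, 0.167], np.uint8(100)), ([0.473, 0.314, 0.164], np.uint8(46)), ([0.479, 0.293, 0.128], np.uint8(60))]
290 [([0.477, 0.32, 0.163], np.uint8(78)), ([0.472, 0.317, 0.162], np.uint8(36)), ([0.48, 0.291, 0.117], np.uint8(54))]
292 [([0.477, 0.321, 0.159], np.uint8(79)), ([0.471, 0.318, 0.158], np.uint8(35)), ([0.478, 0.297, 0.12], np.uint8(57))]
294 [([0.48, 0.318, 0.145], np.uint8(49)), ([0.472, 0.319, 0.152], np.uint8(38)), ([0.477, 0.299, 0.117], np.uint8(49))]
296 [([0.478, 0.323, 0.148], np.uint8(40)), ([0.472, 0.319, 0.145], np.uint8(39)), ([0.476, 0.301, 0.114], np.uint8(27))]
298 [([0.479, 0.322, 0.14], np.uint8(36)), ([0.473, 0.319, 0.139], np.uint8(37)), ([0.47, 0.311, 0.128], np.uint8(38))]
300 [([0.483, 0.317, 0.121], np.uint8(29)), ([0.477, 0.314, 0.121], np.uint8(37)), ([0.467, 0.317, 0.132], np.uint8(40))]
302 [([0.481, 0.321, 0.123], np.uint8(42)), ([0.475, 0.318, 0.121], np.uint8(47)), ([0.466, 0.32, 0.131], np.uint8(33))]
304 [([0.48, 0.324, 0.121], np.uint8(79)), ([0.474, 0.321, 0.121], np.uint8(73)), ([0.467, 0.319, 0.122], np.uint8(36))]
306 [([0.48, 0.326, 0.117], np.uint8(43)), ([0.473, 0.323, 0.118], np.uint8(41)), ([0.466, 0.321, 0.118], np.uint8(47))]
tcp [0.51260991 0.25879549 0.01385546] euler mat [[0.888, 0.46, 0.004], [0.46, -0.888, 0.001], [0.004, 0.001, -1.0]] travel [-0.0002  0.0002  0.0548]
```

View pics/c2.png

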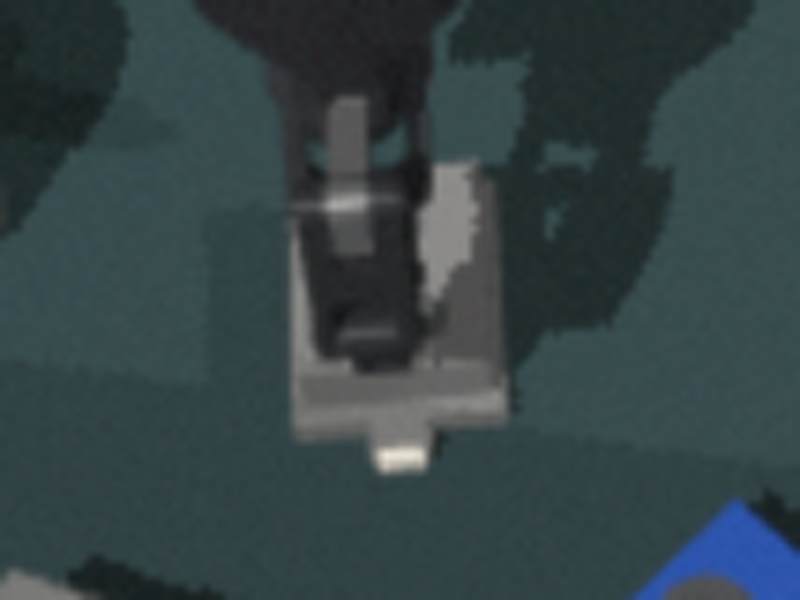

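Fingers straddle the body, finger tip at crop (375,365) and nose at (402,455). Now down and grip.

{"fn": "apply_moves", "kwargs": {"claw": [1, 1, 1, 1], "travel": [[0, 0, 0.025], [0, 0, 0.05], [0, 0, 0.056], [0, 0, 0.056]], "turn": [[0, 0, 0], [0, 0, 0], [0, 0, 0], [0, 0, 0]]}}

```text
t: 6.85
tcp_pos: [0.5117, 0.2589, -0.0324]
tool_rot: [0.971, 0.237, 0.0, -0.0]
force: [-0.4, -0.2, 0.4]
finger_gap: 1.001
gripper_force: 0.0
```

{"fn": "apply_moves", "kwargs": {"claw": [0, 0, -1, -1, -1], "travel": [[0, 0, 0], [0, 0, 0], [0, 0, 0], [0, 0, 0], [0, 0, 0]], "turn": [[0, 0, 0], [0, 0, 0], [0, 0, 0], [0, 0, 0], [0, 0, 0]], "newtons": 50}}

```text
t: 7.27
tcp_pos: [0.5127, 0.2593, -0.0314]
tool_rot: [0.971, 0.237, 0.002, -0.0]
force: [-0.3, -0.4, 5.0]
finger_gap: 0.685
gripper_force: 55.0
```

```bash
python3 - <<'E'
from h import *
s=snap('side');i=s['pixels'][:,:,::-1];cv2.imwrite('pics/c3.png',cv2.resize(i[260:340,185:292],(800,600),interpolation=2))
P=cloud(s)
st=manip.sense();print(st['finger_gap'],st['gripper_force'],st['force']);togo([.5127,.2586,.1])
for v in range(300,320,2): print(v,[(P[v,u].round(3).tolist(),s['pixels'][v,u,0]) for u in (232,236,240)])
E
```

```text
0.6904034208736745 54.96468186378479 [ 0.27140767 -0.39420844  4.54372802]
tcp [ 0.51268218  0.2593485  -0.03139285] euler mat [[0.887, 0.461, 0.003], [0.461, -0.887, 0.001], [0.003, 0.001, -1.0]] travel [ 0.0002  0.001  -0.1642]
300 [([0.225, 0.682, 0.885], np.uint8(82)), ([0.479, 0.312, 0.116], np.uint8(58)), ([0.473, 0.308, 0.114], np.uint8(40))]
302 [([0.483, 0.318, 0.116], np.uint8(134)), ([0.477, 0.315, 0.115], np.uint8(94)), ([0.471, 0.312, 0.114], np.uint8(56))]
304 [([0.483, 0.32, 0.112], np.uint8(108)), ([0.477, 0.317, 0.111], np.uint8(75)), ([0.469, 0.315, 0.114], np.uint8(39))]
306 [([0.481, 0.323, 0.112], np.uint8(67)), ([0.477, 0.318, 0.106], np.uint8(55)), ([0.471, 0.314, 0.104], np.uint8(31))]
308 [([0.483, 0.322, 0.101], np.uint8(50)), ([0.48, 0.314, 0.091], np.uint8(50)), ([0.471, 0.315, 0.097], np.uint8(31))]
310 [([0.485, 0.32, 0.091], np.uint8(34)), ([0.479, 0.317, 0.089], np.uint8(35)), ([0.473, 0.312, 0.084], np.uint8(29))]
312 [([0.49, 0.314, 0.068], np.uint8(28)), ([0.483, 0.312, 0.07], np.uint8(77)), ([0.474, 0.312, 0.076], np.uint8(32))]
314 [([0.489, 0.317, 0.066], np.uint8(43)), ([0.482, 0.315, 0.068], np.uint8(43)), ([0.475, 0.312, 0.067], np.uint8(35))]
316 [([0.506, 0.295, 0.008], np.uint8(115)), ([0.494, 0.298, 0.023], np.uint8(53)), ([0.487, 0.296, 0.024], np.uint8(58))]
318 [([0.506, 0.296, 0.002], np.uint8(96)), ([0.497, 0.296, 0.009], np.uint8(121)), ([0.49, 0.292, 0.007], np.uint8(123))]
```

View pics/c3.png

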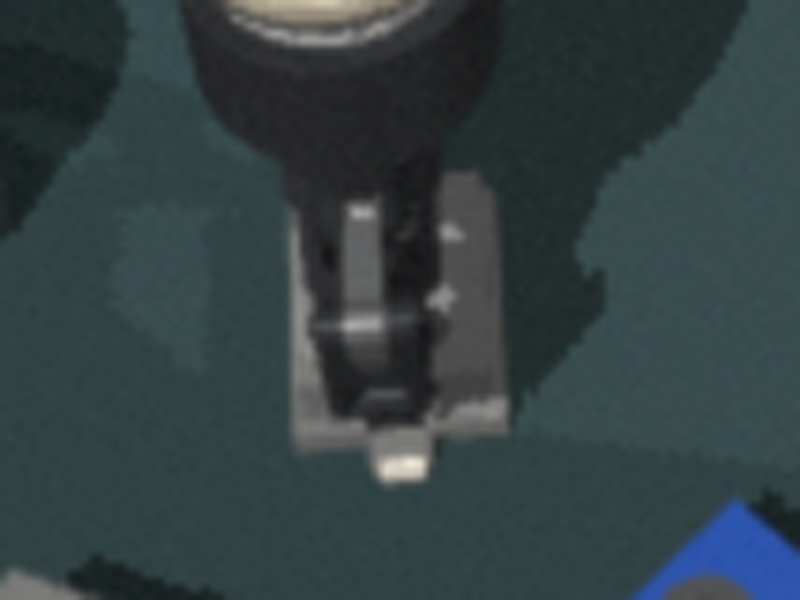

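The grip is on (gap 0.69, about 59 mm), but the 5 N lift shows the tips resting on the flange. They have to stay above the deck at home, so I'll regrip 9 mm higher.

{"fn": "apply_moves", "kwargs": {"claw": [0.7, 0.7, 0.7, -1, -1], "travel": [[0, 0, 0], [0, 0, -0.006], [0, 0.0005, -0.011], [0, 0.0005, -0.011], [0, 0.0005, -0.011]], "turn": [[0, 0, 0], [0, 0, 0], [0, 0, 0], [0, 0, 0], [0, 0, 0]]}}

```text
t: 7.73
tcp_pos: [0.5121, 0.2588, -0.0232]
tool_rot: [0.971, 0.237, 0.001, -0.0]
force: [-1.6, -0.4, 8.7]
finger_gap: 0.68
gripper_force: 52.0
```

{"fn": "apply_moves", "kwargs": {"claw": [-1, -1, -1, -1, -1], "travel": [[0, 0, 0], [0, 0, 0], [0, 0, -0.02], [0, 0, -0.02], [0, 0, -0.02]], "turn": [[0, 0, 0], [0, 0, 0], [0, 0, 0], [0, 0, 0], [0, 0, 0]]}}

```text
t: 8.15
tcp_pos: [0.512, 0.2588, -0.0082]
tool_rot: [0.971, 0.237, 0.001, -0.0]
force: [-0.6, 0.5, -1.1]
finger_gap: 0.678
gripper_force: 54.6
```

```bash
python3 - <<'E'
from h import *
s=snap('side');i=s['pixels'][:,:,::-1];cv2.imwrite('pics/c4.png',cv2.resize(i[250:340,180:300],(800,600),interpolation=2))
st=manip.sense();print(st['finger_gap'],st['gripper_force'],st['force']);togo([.5127,.2586,.1])
P=cloud(s);g=s['pixels'].astype(int);w=(g.min(2)>190)&(P[...,2]<.1)&(abs(P[...,0]-.49)<.05)&(abs(P[...,1]-.3)<.05);print('nose tip',w.sum(),np.median(P[w],0))
E
```

```text
0.6758719886601616 54.57422733306885 [ 0.17721959 -0.75755325 -1.75318435]
tcp [ 0.51138776  0.25859005 -0.00881675] euler mat [[0.887, 0.461, 0.0], [0.461, -0.887, 0.0], [0.0, 0.0, -1.0]] travel [ 0.0015  0.0008 -0.136 ]
nose tip 5 [0.49101847 0.30082142 0.02073566]
```

View pics/c4.png

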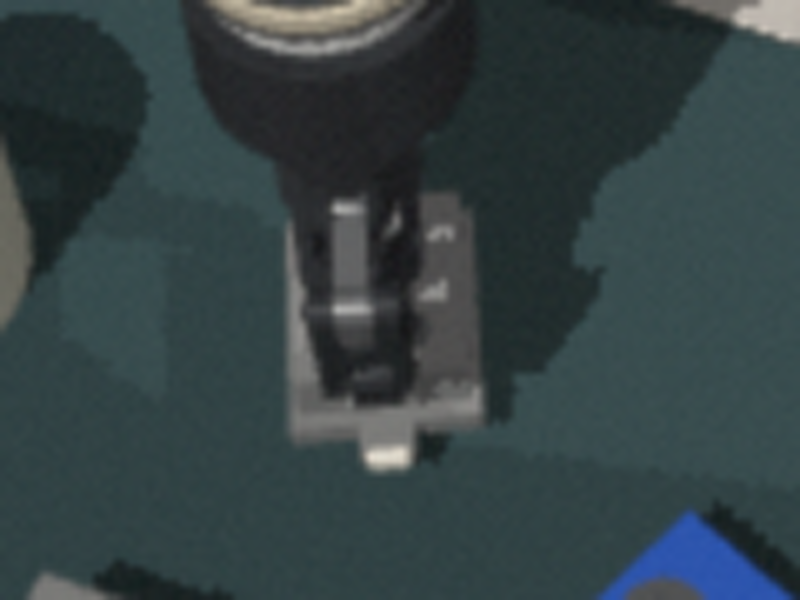

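```bash
python3 - <<'E'
from h import *
s=snap('side');P=cloud(s)
for v in range(294,322): print(v,[(P[v,u].round(3).tolist(),int(s['pixels'][v,u,0])) for u in (227,233,238,243,249)])
E
```

```text
294 [([0.491, 0.317, 0.137], 44), ([0.481, 0.314, 0.138], 92), ([0.473, 0.311, 0.139], 48), ([0.497, 0.258, 0.04], 97), ([0.486, 0.254, 0.04], 78)]
295 [([0.49, 0.319, 0.138], 52), ([0.48, 0.316, 0.139], 122), ([0.472, 0.312, 0.138], 65), ([0.496, 0.26, 0.039], 120), ([0.485, 0.256, 0.04], 78)]
296 [([0.489, 0.322, 0.139], 71), ([0.48, 0.316, 0.136], 176), ([0.472, 0.314, 0.137], 65), ([0.495, 0.262, 0.039], 83), ([0.484, 0.258, 0.04], 79)]
297 [([0.489, 0.322, 0.137], 65), ([0.479, 0.319, 0.138], 114), ([0.471, 0.315, 0.136], 48), ([0.494, 0.265, 0.041], 60), ([0.483, 0.259, 0.039], 78)]
298 [([0.488, 0.324, 0.136], 50), ([0.478, 0.32, 0.137], 88), ([0.471, 0.316, 0.134], 41), ([0.493, 0.266, 0.04], 51), ([0.482, 0.262, 0.039], 78)]
299 [([0.488, 0.324, 0.133], 43), ([0.48, 0.319, 0.13], 73), ([0.471, 0.316, 0.131], 33), ([0.492, 0.268, 0.039], 51), ([0.481, 0.264, 0.039], 78)]
300 [([0.488, 0.325, 0.132], 42), ([0.479, 0.32, 0.129], 67), ([0.472, 0.316, 0.127], 29), ([0.491, 0.271, 0.041], 54), ([0.481, 0.265, 0.038], 79)]
301 [([0.489, 0.324, 0.126], 45), ([0.479, 0.32, 0.125], 65
[... 2392 characters left out ...]
, -0.001], 58), ([0.49, 0.299, 0.023], 183), ([0.487, 0.286, 0.001], 34), ([0.477, 0.279, -0.003], 50)]
318 [([0.517, 0.297, -0.003], 49), ([0.505, 0.294, -0.0], 51), ([0.491, 0.298, 0.017], 225), ([0.486, 0.287, 0.0], 33), ([0.477, 0.281, -0.003], 47)]
319 [([0.515, 0.301, 0.0], 50), ([0.505, 0.295, -0.003], 53), ([0.489, 0.301, 0.019], 190), ([0.486, 0.288, -0.002], 46), ([0.475, 0.283, -0.003], 50)]
320 [([0.515, 0.302, -0.002], 48), ([0.503, 0.298, -0.001], 47), ([0.49, 0.3, 0.014], 123), ([0.485, 0.29, -0.002], 48), ([0.474, 0.287, 0.0], 50)]
321 [([0.513, 0.304, -0.0], 50), ([0.502, 0.3, -0.0], 46), ([0.493, 0.297, 0.001], 61), ([0.484, 0.292, -0.001], 50), ([0.473, 0.289, 0.001], 50)]
```

The cassette is lifted level with its top at z = 0.040, but the tips (about 0.036–0.04) hold only a few millimetres of it. I'll set it down and regrip 5 mm lower.

{"fn": "apply_moves", "kwargs": {"claw": [-1, -1, 0.7, 0.7, 0.7], "travel": [[0, 0, 0.012], [0, 0, 0.0195], [0, 0, 0.0195], [0, 0, 0.023], [0, 0, 0.026]], "turn": [[0, 0, 0], [0, 0, 0], [0, 0, 0], [0, 0, 0], [0, 0, 0]]}}

```text
t: 8.67
tcp_pos: [0.5109, 0.2584, -0.0306]
tool_rot: [0.971, 0.237, -0.001, 0.0]
force: [-0.6, -0.1, -0.4]
finger_gap: 0.845
gripper_force: 0.0
```

{"fn": "apply_moves", "kwargs": {"claw": [-1, -1, -1, -1, -1], "travel": [[0, 0, 0], [0, 0, 0], [0, 0, 0], [0, 0, -0.04], [0, 0, -0.08]], "turn": [[0, 0, 0], [0, 0, 0], [0, 0, 0], [0, 0, 0], [0, 0, 0]]}}

```text
t: 9.08
tcp_pos: [0.5089, 0.2578, 0.0326]
tool_rot: [0.971, 0.237, -0.004, 0.0]
force: [1.2, 0.6, -0.5]
finger_gap: 0.685
gripper_force: 55.0
```

{"fn": "apply_moves", "kwargs": {"claw": [-1, -1, -1, -1], "travel": [[0, 0, -0.04], [0, 0, -0.04], [0, 0, -0.04], [0, 0, -0.04]], "turn": [[0, 0, 0], [0, 0, 0], [0, 0, 0], [0, 0, 0]]}}

```text
t: 9.42
tcp_pos: [0.5106, 0.2584, 0.066]
tool_rot: [0.971, 0.237, -0.001, 0.0]
force: [-0.1, 1.3, -2.8]
finger_gap: 0.686
gripper_force: 55.1
```

```bash
cat > cas.py <<'E'
from h import *
def cas(r=.07):
    st=manip.sense();t=st['tcp_pos'];s=snap('side');P=cloud(s);g=s['pixels'].astype(int)
    near=(np.hypot(P[...,0]-t[0],P[...,1]-t[1])<r)
    grey=near&(g.max(2)-g.min(2)<25)&(g.mean(2)>55)&(P[...,2]<t[2]+.055)&(P[...,2]>t[2]-.01)
    print('gap',st['finger_gap'],'f',st['force'].round(1));togo(t)
    h=np.histogram(P[grey][:,2],bins=np.arange(t[2]-.01,t[2]+.06,.003));print([(round(b,3),int(n)) for n,b in zip(*h)])
    w=near&(g.min(2)>165)&(P[...,2]<t[2]+.05)&(P[...,2]>t[2]-.01);print('nose',w.sum(),np.median(P[w],0) if w.any() else '')
    cv2.imwrite('pics/cas.png',g[:,:,::-1])
    np.savez('last.npz',**s)
if __name__=='__main__':cas()
E
python3 cas.py
```

```text
gap 0.6857487095840732 f [-0.1  1.3 -2.8]
tcp [0.51007431 0.25823494 0.06532608] euler mat [[0.887, 0.461, -0.003], [0.461, -0.887, -0.001], [-0.003, -0.001, -1.0]] travel [ 0.0007  0.0001 -0.0009]
[(np.float64(0.056), 0), (np.float64(0.059), 0), (np.float64(0.062), 0), (np.float64(0.065), 0), (np.float64(0.068), 0), (np.float64(0.071), 0), (np.float64(0.074), 0), (np.float64(0.077), 0), (np.float64(0.08), 0), (np.float64(0.083), 0), (np.float64(0.086), 0), (np.float64(0.089), 0), (np.float64(0.092), 1), (np.float64(0.095), 23), (np.float64(0.098), 32), (np.float64(0.101), 124), (np.float64(0.104), 66), (np.float64(0.107), 12), (np.float64(0.11), 18), (np.float64(0.113), 14), (np.float64(0.116), 30), (np.float64(0.119), 90), (np.float64(0.122), 0)]
nose 16 [0.48942436 0.29992194 0.10211006][ WARN:0@3.857] global loadsave.cpp:1063 imwrite_ Unsupported depth image for selected encoder is fallbacked to CV_8U.
```

Grip is now good, with the underside at about reported z + 0.029. I'll carry it over the bay and turn to yaw 0.

{"fn": "apply_moves", "kwargs": {"claw": [-1, -1, -1, -1, -1], "travel": [[-0.008, 0.02, -0.02], [-0.023, 0.06, -0.02], [-0.04, 0.105, -0.02], [-0.055, 0.15, -0.02], [-0.073, 0.2, -0.02]], "turn": [[0, 0, 0.03], [0, 0, 0.06], [0, 0, 0.09], [0, 0, 0.12], [0, 0, 0.151]]}}

```text
t: 9.88
tcp_pos: [0.5318, 0.0897, 0.0808]
tool_rot: [1.0, 0.001, -0.002, -0.0]
force: [1.1, 0.3, -1.3]
finger_gap: 0.685
gripper_force: 55.1
```

{"fn": "apply_moves", "kwargs": {"claw": [-1, -1, -1, -1, -1], "travel": [[0.003, 0.03, 0], [0.006, 0.057, 0], [0.006, 0.057, 0], [0.006, 0.057, 0], [0.006, 0.057, 0]], "turn": [[0, 0, 0], [0, 0, 0], [0, 0, 0], [0, 0, 0], [0, 0, 0]]}}

```text
t: 10.3
tcp_pos: [0.537, 0.0455, 0.0813]
tool_rot: [1.0, 0.002, -0.002, -0.0]
force: [0.9, 0.3, -1.2]
finger_gap: 0.689
gripper_force: 55.1
```

```bash
sed -i 's/g\[:,:,::-1\])/s["pixels"][150:250,200:333,::-1].repeat(6,0).repeat(6,1))/' cas.py; python3 cas.py; python3 -c "
from h import *
togo([.5385,.043,.08])"
```

```text
gap 0.6892154100298722 f [ 0.9  0.3 -1.2]
tcp [0.53709962 0.04597078 0.08152781] euler mat [[1.0, 0.006, -0.003], [0.006, -1.0, 0.001], [-0.003, -0.001, -1.0]] travel [-0.0002  0.0006  0.0003]
[(np.float64(0.071), 0), (np.float64(0.074), 0), (np.float64(0.077), 0), (np.float64(0.08), 0), (np.float64(0.083), 0), (np.float64(0.086), 0), (np.float64(0.089), 0), (np.float64(0.092), 0), (np.float64(0.095), 0), (np.float64(0.098), 0), (np.float64(0.101), 0), (np.float64(0.104), 0), (np.float64(0.107), 4), (np.float64(0.11), 27), (np.float64(0.113), 40), (np.float64(0.116), 111), (np.float64(0.119), 58), (np.float64(0.122), 22), (np.float64(0.125), 24), (np.float64(0.128), 26), (np.float64(0.131), 44), (np.float64(0.134), 100), (np.float64(0.137), 0)]
nose 14 [0.53651726 0.09234862 0.1170888 ]
tcp [0.53709962 0.04597078 0.08152781] euler mat [[1.0, 0.006, -0.003], [0.006, -1.0, 0.001], [-0.003, -0.001, -1.0]] travel [0.0017 0.0037 0.0019]
```

View pics/cas.png

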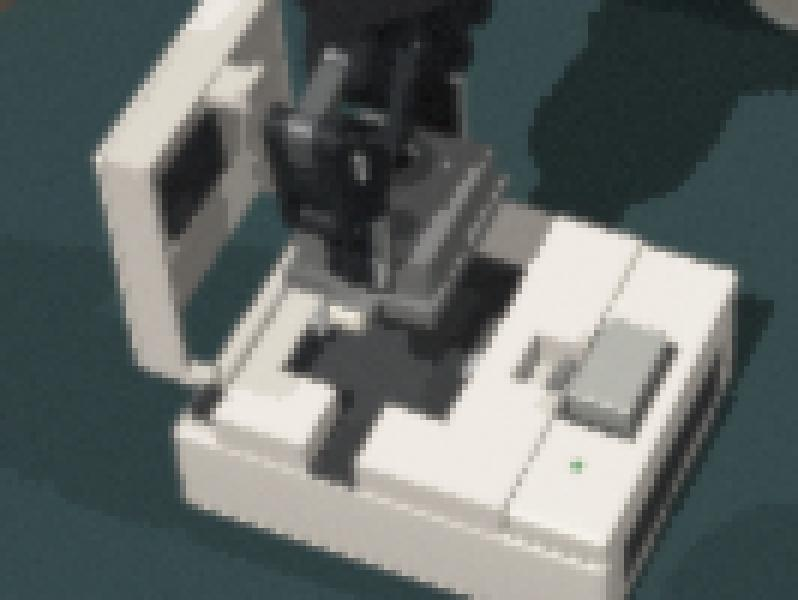

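This shows the cassette held level over the bay: nose at crop (350,318), slot at (340,440), bay front edge from (445,415) to (525,265), cover upright and clear. I'll now compare the nose with the slot and bay edges numerically in this same view.

```bash
python3 - <<'E'
from h import *
from scipy.ndimage import map_coordinates as mc
s=dict(np.load('last.npz'));I=s['pixels'].astype(float).mean(2)
def prof(a,b,n):
    X=np.linspace(a,b,n);c=X@s['R'].T+s['t'];q=c@s['intrinsics'].T;q=q[:,:2]/q[:,2:]
    return mc(I,[q[:,1],q[:,0]],order=1).round().astype(int)
for y in (.097,.101,.105): print('slot x .520-.556 step2',y,prof([.520,y,.062],[.556,y,.062],19))
for y in (.035,.05,.065): print('front x .490-.526',y,prof([.49,y,.062],[.526,y,.062],19))
for x in (.518,.524): print('+y edge y .066-.096',x,prof([x,.066,.062],[x,.096,.062],16))
for z,y in ((.118,.086),(.118,.0885),(.116,.090)): print('nose x .520-.556',y,prof([.520,y,z],[.556,y,z],19))
print('nose tip y .070-.1',prof([.537,.07,.118],[.537,.1,.118],16))
print('flange y at x .516',prof([.516,.06,.119],[.516,.1,.119],21), prof([.556,.06,.119],[.556,.1,.119],21))
print('flange x at y .07',prof([.49,.065,.119],[.526,.065,.119],19),prof([.49,.04,.119],[.526,.04,.119],19))
P=cloud(s);m=(abs(P[...,2]-.119)<.004)&(abs(P[...,0]-.537)<.045)&(abs(P[...,1]-.046)<.06);print(np.percentile(P[m],[2,98],axis=0))
m=(abs(P[...,2]-.136)<.003)&(P[...,0]<.545)&(P[...,0]>.49)&(abs(P[...,1]-.046)<.06);print('top',np.percentile(P[m],[2,50,98],axis=0))
E
```

```text
slot x .520-.556 step2 0.097 [233 234 233 228 159  93  69  66  66  66  64  94 122 143 185 228 233 233
 233]
slot x .520-.556 step2 0.101 [233 233 233 221 155  89  67  66  65  69  67  96 124 146 189 230 234 234
 233]
slot x .520-.556 step2 0.105 [233 233 232 216 156  89  67  66  66  68  74  98 128 147 203 228 233 234
 233]
front x .490-.526 0.035 [159 211 232 233 233 233 229 195 121  80  52  38  34  36  41  43  43  44
  58]
front x .490-.526 0.05 [143 197 226 233 233 232 231 214 182 135  85  58  58  57  46  42  43  43
  42]
front x .490-.526 0.065 [233 233 234 234 233 234 232 205 135  77  65  66  65  65  68  72  73  73
  73]
+y edge y .066-.096 0.518 [ 66  66  68  70  70  72  76 103 151 218 232 233 233 233 234 233]
+y edge y .066-.096 0.524 [ 74  75  75  75  74  74  78 105 164 228 232 232 233 233 233 234]
nose x .520-.556 0.086 [ 90  91  81  68  92 126 135 138 133 131 130 126 120 118 131 126 129 129
 127]
nose x .520-.556 0.0885 [ 56  60  59  68  95 129 153 159 154 156 164 149 137 150 175 188 185 175
 183]
nose x .520-.556 0.09 [ 51  51  62  68  88 132 181 215 228 213 217 221 160 162 190 209 212 212
 211]
nose tip y .070-.1 [ 50  41  39  51  73 106 119 124 132 150 181 221 204 164 108  73]
flange y at x .516 [ 76  75  81  85  89  93  98 101 107 122 127 114 103  92  78  57  60  73
  74  74  74] [ 41  39  49  72  90  98  99 100 106 112 115 109 105 111 156 190 208 210
 211 212 210]
flange x at y .07 [ 35  34  33  33  33  34  33  40  59  83  83  75  75  83  95 102 102 101
  91] [138 139 138 137 138 137 136 129 105 101 112  95  74  74  98 124 133 128
 103]
[[0.50824382 0.01670933 0.11550167]
 [0.56152528 0.09261946 0.12233038]]
top [[0.51148571 0.01657525 0.1332442 ]
 [0.52413344 0.0443688  0.13637522]
 [0.54033973 0.08814779 0.13886831]]
```

{"fn": "apply_moves", "kwargs": {"claw": [-1, -1, -1, -1, -1], "travel": [[0.002, 0.004, 0], [0.002, 0.004, 0.03], [0.002, 0.004, 0.05], [0.002, 0.004, 0.05], [0.002, 0.004, 0.05]], "turn": [[0, 0, 0], [0, 0, 0], [0, 0, 0], [0, 0, 0], [0, 0, 0]]}}

```text
t: 10.77
tcp_pos: [0.539, 0.0427, 0.0419]
tool_rot: [1.0, 0.003, -0.001, -0.0]
force: [-0.4, -0.6, -0.8]
finger_gap: 0.689
gripper_force: 55.0
```

```bash
python3 cas.py; python3 - <<'E'
from h import *
from scipy.ndimage import map_coordinates as mc
togo([.539,.0428,.030])
s=dict(np.load('last.npz'));I=s['pixels'].astype(float).mean(2)
def prof(a,b,n):
    X=np.linspace(a,b,n);c=X@s['R'].T+s['t'];q=c@s['intrinsics'].T;q=q[:,:2]/q[:,2:]
    return mc(I,[q[:,1],q[:,0]],order=1).round().astype(int)
z=manip.sense()['tcp_pos'][2]+.0365
for y in (.082,.0845,.087): print('nose x .520-.556',y,prof([.520,y,z],[.556,y,z],19))
E
```

```text
gap 0.6891253794687691 f [-0.4 -0.6 -0.8]
tcp [0.53989461 0.04242676 0.04264385] euler mat [[1.0, 0.006, -0.0], [0.006, -1.0, 0.0], [-0.0, -0.0, -1.0]] travel [-0.0011 -0.0003  0.0009]
[(np.float64(0.032), 17), (np.float64(0.035), 16), (np.float64(0.038), 15), (np.float64(0.041), 49), (np.float64(0.044), 140), (np.float64(0.047), 51), (np.float64(0.05), 46), (np.float64(0.053), 72), (np.float64(0.056), 132), (np.float64(0.059), 595), (np.float64(0.062), 199), (np.float64(0.065), 3), (np.float64(0.068), 5), (np.float64(0.071), 26), (np.float64(0.074), 49), (np.float64(0.077), 91), (np.float64(0.08), 56), (np.float64(0.083), 14), (np.float64(0.086), 25), (np.float64(0.089), 24), (np.float64(0.092), 48), (np.float64(0.095), 82), (np.float64(0.098), 0)]
nose 962 [0.50667318 0.07423164 0.06029135]
tcp [0.53989461 0.04242676 0.04264385] euler mat [[1.0, 0.006, -0.0], [0.006, -1.0, 0.0], [-0.0, -0.0, -1.0]] travel [-0.0011 -0.0005  0.0158]
nose x .520-.556 0.082 [ 98 100  98  98  95  99 128 133 132 128 126 123 121 113 101 100  99  99
  99]
nose x .520-.556 0.0845 [ 74  78  78  76  75  99 127 141 145 141 141 137 131 106  87  81  81  84
  82]
nose x .520-.556 0.087 [ 53  51  50  55  69  98 134 186 178 174 176 171 147  96  72  66  62  50
  48]
```

The nose is centred on the slot. I'll lower it stepwise and watch the force.

{"fn": "apply_moves", "kwargs": {"claw": [-1, -1, -1], "travel": [[-0.0005, 0, 0.006], [-0.0005, 0, 0.012], [-0.0005, 0, 0.012]], "turn": [[0, 0, 0], [0, 0, 0], [0, 0, 0]]}}

```text
t: 11.07
tcp_pos: [0.5393, 0.0419, 0.0327]
tool_rot: [1.0, 0.002, -0.0, -0.0]
force: [-1.0, -0.2, -0.7]
finger_gap: 0.685
gripper_force: 55.0
```

{"fn": "apply_moves", "kwargs": {"claw": [-1, -1], "travel": [[0, 0, 0.002], [0, 0, 0.002]], "turn": [[0, 0, 0], [0, 0, 0]]}}

```text
t: 11.23
tcp_pos: [0.5395, 0.0417, 0.0313]
tool_rot: [1.0, 0.002, 0.0, 0.0]
force: [-0.0, -0.5, -0.6]
finger_gap: 0.685
gripper_force: 55.0
```

{"fn": "apply_moves", "kwargs": {"claw": [-1, -1], "travel": [[0, 0, 0.002], [0, 0, 0.002]], "turn": [[0, 0, 0], [0, 0, 0]]}}

```text
t: 11.4
tcp_pos: [0.54, 0.0417, 0.0304]
tool_rot: [1.0, 0.002, 0.001, 0.0]
force: [-2.5, -0.1, 5.3]
finger_gap: 0.687
gripper_force: 55.8
```

{"fn": "apply_moves", "kwargs": {"claw": [-1, -1], "travel": [[0, 0, 0.001], [0, 0, 0.001]], "turn": [[0, 0, 0], [0, 0, 0]]}}

```text
t: 11.57
tcp_pos: [0.5405, 0.0417, 0.0302]
tool_rot: [1.0, 0.002, 0.001, 0.0]
force: [-2.1, 0.2, 7.6]
finger_gap: 0.683
gripper_force: 56.1
```

{"fn": "apply_moves", "kwargs": {"claw": [-1, -1, -1], "travel": [[-0.0015, -0.001, -0.001], [-0.0015, -0.001, 0], [-0.0015, -0.001, 0]], "turn": [[0, 0, 0], [0, 0, 0], [0, 0, 0]]}}

```text
t: 11.82
tcp_pos: [0.5385, 0.0425, 0.0292]
tool_rot: [1.0, 0.002, 0.0, 0.0]
force: [-0.1, 0.8, 3.5]
finger_gap: 0.685
gripper_force: 55.5
```

{"fn": "apply_moves", "kwargs": {"claw": [-1, -1], "travel": [[0, 0, 0.001], [0, 0, 0.001]], "turn": [[0, 0, 0], [0, 0, 0]]}}

```text
t: 11.98
tcp_pos: [0.5387, 0.0424, 0.0286]
tool_rot: [1.0, 0.002, 0.0, 0.0]
force: [-1.3, -0.3, 6.5]
finger_gap: 0.688
gripper_force: 55.9
```

{"fn": "apply_moves", "kwargs": {"claw": [-1, -1], "travel": [[-0.0004, 0, 0.001], [-0.0004, 0, 0.001]], "turn": [[0, 0, 0], [0, 0, 0]]}}

```text
t: 12.15
tcp_pos: [0.5387, 0.0422, 0.0282]
tool_rot: [1.0, 0.002, 0.001, 0.0]
force: [-0.6, -0.9, 8.5]
finger_gap: 0.684
gripper_force: 56.1
```

{"fn": "apply_moves", "kwargs": {"claw": [-1, -1], "travel": [[0, 0, 0.001], [0, 0, 0.001]], "turn": [[0, 0, 0], [0, 0, 0]]}}

```text
t: 12.32
tcp_pos: [0.5386, 0.0419, 0.0274]
tool_rot: [1.0, 0.002, 0.001, 0.001]
force: [-0.5, -3.0, 0.7]
finger_gap: 0.688
gripper_force: 55.3
```

{"fn": "apply_moves", "kwargs": {"claw": [-1, -1], "travel": [[0, 0, 0.001], [0, 0, 0.001]], "turn": [[0, 0, 0], [0, 0, 0]]}}

```text
t: 12.48
tcp_pos: [0.5384, 0.0417, 0.0256]
tool_rot: [1.0, 0.002, 0.0, 0.0]
force: [-0.6, -4.1, 3.1]
finger_gap: 0.688
gripper_force: 55.4
```

{"fn": "apply_moves", "kwargs": {"claw": [-1, -1], "travel": [[0, 0.0015, 0.001], [0, 0.0015, 0.001]], "turn": [[0, 0, 0], [0, 0, 0]]}}

```text
t: 12.65
tcp_pos: [0.5376, 0.0415, 0.0243]
tool_rot: [1.0, 0.002, -0.0, -0.0]
force: [0.2, -1.8, -0.4]
finger_gap: 0.685
gripper_force: 55.2
```

{"fn": "apply_moves", "kwargs": {"claw": [-1, -1], "travel": [[0, 0, 0.0015], [0, 0, 0.0015]], "turn": [[0, 0, 0], [0, 0, 0]]}}

```text
t: 12.82
tcp_pos: [0.5377, 0.0416, 0.0231]
tool_rot: [1.0, 0.002, -0.0, -0.0]
force: [1.7, 0.4, -1.3]
finger_gap: 0.688
gripper_force: 55.0
```

{"fn": "apply_moves", "kwargs": {"claw": [-1, -1], "travel": [[0, 0, 0.0015], [0, 0, 0.0015]], "turn": [[0, 0, 0], [0, 0, 0]]}}

```text
t: 12.98
tcp_pos: [0.5377, 0.0416, 0.0221]
tool_rot: [1.0, 0.002, -0.0, -0.0]
force: [0.6, -0.2, -2.1]
finger_gap: 0.687
gripper_force: 55.0
```

{"fn": "apply_moves", "kwargs": {"claw": [-1, -1], "travel": [[0, 0, 0.002], [0, 0, 0.002]], "turn": [[0, 0, 0], [0, 0, 0]]}}

```text
t: 13.15
tcp_pos: [0.5377, 0.0416, 0.0206]
tool_rot: [1.0, 0.002, -0.0, -0.0]
force: [0.2, 0.4, -1.9]
finger_gap: 0.686
gripper_force: 55.1
```

{"fn": "apply_moves", "kwargs": {"claw": [-1, -1], "travel": [[0, 0, 0.0015], [0, 0, 0.0015]], "turn": [[0, 0, 0], [0, 0, 0]]}}

```text
t: 13.32
tcp_pos: [0.5377, 0.0415, 0.0195]
tool_rot: [1.0, 0.002, -0.0, -0.0]
force: [-0.4, 0.1, -0.3]
finger_gap: 0.689
gripper_force: 55.1
```

{"fn": "apply_moves", "kwargs": {"claw": [-1, -1], "travel": [[0, 0, 0.0015], [0, 0, 0.0015]], "turn": [[0, 0, 0], [0, 0, 0]]}}

```text
t: 13.48
tcp_pos: [0.5377, 0.0414, 0.0183]
tool_rot: [1.0, 0.002, -0.0, -0.0]
force: [0.4, 0.8, -1.0]
finger_gap: 0.686
gripper_force: 55.1
```

```bash
cat > chk.py <<'E'
from h import *
s=snap('side');P=cloud(s);np.savez('last.npz',**s);st=manip.sense();print(st['t'],st['tcp_pos'].round(4),st['force'].round(1))
g=s['pixels'].astype(int);z=P[...,2]
for n,b in dict(top=(.513,.53,.0,.09),front_deck=(.48,.50,.0,.09)).items():
    m=(P[...,0]>b[0])&(P[...,0]<b[1])&(P[...,1]>b[2])&(P[...,1]<b[3])&(z>.03)&(z<.1)
    h=np.histogram(z[m],bins=np.arange(.04,.1,.002));print(n,[(int(round(e*1000)),int(c)) for c,e in zip(*h) if c>3])
E
python3 chk.py
```

```text
13.5333 [0.5377 0.0414 0.0183] [ 0.6  0.4 -1.4]
top [(52, 6), (54, 10), (56, 9), (58, 15), (60, 23), (62, 7), (64, 4), (66, 7), (68, 8), (70, 32), (72, 86), (74, 54), (76, 8), (78, 5), (80, 4), (82, 7), (86, 7), (88, 6), (90, 7), (92, 4), (94, 4)]
front_deck [(42, 4), (44, 7), (46, 9), (48, 4), (50, 6), (54, 9), (56, 13), (58, 70), (60, 123), (62, 52)]
```

{"fn": "apply_moves", "kwargs": {"claw": [-1, -1], "travel": [[0, 0, 0.0015], [0, 0, 0.0015]], "turn": [[0, 0, 0], [0, 0, 0]]}}

```text
t: 13.7
tcp_pos: [0.5377, 0.0414, 0.0171]
tool_rot: [1.0, 0.002, -0.0, -0.0]
force: [-0.4, -0.2, -2.5]
finger_gap: 0.686
gripper_force: 55.1
```

{"fn": "apply_moves", "kwargs": {"claw": [-1, -1], "travel": [[0, 0, 0.001], [0, 0, 0.001]], "turn": [[0, 0, 0], [0, 0, 0]]}}

```text
t: 13.87
tcp_pos: [0.5378, 0.0413, 0.0163]
tool_rot: [1.0, 0.002, -0.0, -0.0]
force: [1.0, 0.1, -1.8]
finger_gap: 0.685
gripper_force: 55.1
```

{"fn": "apply_moves", "kwargs": {"claw": [-1, -1], "travel": [[0, 0, 0.001], [0, 0, 0.001]], "turn": [[0, 0, 0], [0, 0, 0]]}}

```text
t: 14.03
tcp_pos: [0.538, 0.0413, 0.0157]
tool_rot: [1.0, 0.002, 0.0, 0.0]
force: [-0.0, 0.4, -1.1]
finger_gap: 0.688
gripper_force: 55.1
```

{"fn": "apply_moves", "kwargs": {"claw": [-1, -1], "travel": [[0, 0, 0.001], [0, 0, 0.001]], "turn": [[0, 0, 0], [0, 0, 0]]}}

```text
t: 14.2
tcp_pos: [0.5381, 0.0413, 0.0156]
tool_rot: [1.0, 0.002, 0.0, 0.0]
force: [-0.8, -0.3, 4.9]
finger_gap: 0.689
gripper_force: 55.6
```

{"fn": "apply_moves", "kwargs": {"claw": [-1, -1], "travel": [[0, 0, 0.001], [0, 0, 0.001]], "turn": [[0, 0, 0], [0, 0, 0]]}}

```text
t: 14.37
tcp_pos: [0.5381, 0.0413, 0.0156]
tool_rot: [1.0, 0.002, 0.0, 0.0]
force: [-2.8, 0.0, 10.3]
finger_gap: 0.689
gripper_force: 56.3
```

```bash
python3 chk.py
```

```text
14.4167 [0.5381 0.0413 0.0156] [-1.8 -1.   9.6]
top [(50, 4), (52, 11), (54, 5), (56, 9), (58, 21), (60, 19), (62, 13), (64, 12), (66, 10), (68, 56), (70, 77), (72, 39), (74, 6), (80, 7), (84, 4), (86, 7), (88, 4), (90, 4), (92, 4), (96, 4)]
front_deck [(42, 4), (44, 11), (48, 6), (50, 6), (52, 7), (56, 18), (58, 75), (60, 120), (62, 43)]
```

It is at a solid stop with the top 10 mm above the deck, so the cassette is home. Unload, release and lift.

{"fn": "apply_moves", "kwargs": {"claw": [-1, 1, 1, 1, 1], "travel": [[0, 0, -0.0025], [0, 0, -0.0025], [0, 0, -0.0025], [0, 0, -0.0025], [0, 0, -0.0025]], "turn": [[0, 0, 0], [0, 0, 0], [0, 0, 0], [0, 0, 0], [0, 0, 0]]}}

```text
t: 14.83
tcp_pos: [0.5378, 0.0414, 0.016]
tool_rot: [1.0, 0.002, -0.0, -0.0]
force: [-1.3, -0.4, 0.7]
finger_gap: 1.002
gripper_force: 0.0
```

{"fn": "apply_moves", "kwargs": {"claw": [1, 1, 1, 1, 1], "travel": [[0, 0, -0.02], [0, 0, -0.05], [0, 0, -0.08], [0, 0, -0.08], [0, 0, -0.08]], "turn": [[0, 0, 0], [0, 0, 0], [0, 0, 0], [0, 0, 0], [0, 0, 0]]}}

```text
t: 15.25
tcp_pos: [0.539, 0.0413, 0.0813]
tool_rot: [1.0, 0.002, 0.002, 0.0]
force: [-0.4, -0.0, -0.0]
finger_gap: 1.0
gripper_force: 0.0
```

```bash
python3 chk.py; python3 - <<'E'
from h import *
from scipy.ndimage import map_coordinates as mc
s=dict(np.load('last.npz'));I=s['pixels'].astype(float).mean(2);P=cloud(s)
def prof(a,b,n):
    X=np.linspace(a,b,n);c=X@s['R'].T+s['t'];q=c@s['intrinsics'].T;q=q[:,:2]/q[:,2:]
    return mc(I,[q[:,1],q[:,0]],order=1).round().astype(int)
for y in (.04,.06): print('top -x edge x .490-.530',prof([.49,y,.072],[.53,y,.072],21))
for x in (.52,.54): print('top +y edge y .055-.095',prof([x,.055,.072],[x,.095,.072],21))
g=s['pixels'].astype(int)
m=(P[...,2]>.065)&(P[...,2]<.078)&(P[...,0]>.508)&(P[...,0]<.572)&(P[...,1]>.0)&(P[...,1]<.09)&(I<180)
q=P[m];A=np.c_[q[:,:2]-[.5385,.043],np.ones(len(q))];print('plane',np.linalg.lstsq(A,q[:,2],rcond=None)[0],len(q),cv2.minAreaRect((q[:,:2]*1000).astype(np.float32)))
E
```

```text
15.3 [0.5379 0.0414 0.0802] [-0.1  0.   0.5]
top [(50, 4), (52, 10), (54, 6), (56, 9), (58, 18), (60, 24), (62, 13), (64, 6), (66, 11), (68, 45), (70, 90), (72, 29), (74, 6)]
front_deck [(42, 4), (44, 12), (48, 7), (50, 4), (52, 7), (54, 5), (56, 14), (58, 69), (60, 107), (62, 67), (64, 6)]
top -x edge x .490-.530 [231 234 234 233 232 221 192 154 103  77  76 101 125 128 115  93  83  78
  77  76  72]
top -x edge x .490-.530 [221 232 233 233 232 227 196 163 110  79  77  97 125 133 135 134 116  94
  90  91  91]
top +y edge y .055-.095 [134 133 133 135 133 134 135 135 132 124 109 101  99  99 101 103 125 169
 227 232 233]
top +y edge y .055-.095 [134 135 135 135 134 134 135 136 131 121 106 101 100  99 100 105 110 100
  93  95  96]
plane [ 0.00802822 -0.00629144  0.07063787] 494 ((537.368896484375, 43.36882019042969), (63.685237884521484, 51.36885452270508), 89.71436309814453)
```

The cassette is home, flat and centred. Now I go over the cover to its back side with the fingers shut.

{"fn": "apply_moves", "kwargs": {"claw": [1, -1, -1, -1, -1], "travel": [[0, 0, -0.04], [0, 0, -0.085], [0, -0.001, -0.13], [0.02, -0.002, -0.14], [0.065, -0.002, -0.14]], "turn": [[0, 0, 0], [0, 0, 0], [0, 0, 0], [0, 0, 0], [0, 0, 0]]}}

```text
t: 15.72
tcp_pos: [0.5876, 0.0438, 0.1943]
tool_rot: [1.0, 0.003, -0.001, -0.0]
force: [0.9, 0.0, -0.4]
finger_gap: 0.456
gripper_force: 0.0
```

{"fn": "apply_moves", "kwargs": {"claw": [-1, -1, -1, -1, -1], "travel": [[0.04, 0, 0], [0.085, 0, 0], [0.092, 0, 0], [0.092, 0, 0], [0.092, 0, 0]], "turn": [[0, 0, 0], [0, 0, 0], [0, 0, 0], [0, 0, 0], [0, 0, 0]]}}

```text
t: 16.13
tcp_pos: [0.6617, 0.0437, 0.1899]
tool_rot: [1.0, 0.002, -0.003, -0.0]
force: [-0.4, -0.6, -0.6]
finger_gap: 0.0
gripper_force: 0.0
```

```bash
python3 - <<'E'
from h import *
togo([.66,.043,.105]);st=manip.sense();print(st['force'],st['finger_gap'])
s=snap('side');P=cloud(s).reshape(-1,3)
m=(P[:,0]>.58)&(P[:,0]<.65)&(abs(P[:,1]-.043)<.06)&(P[:,2]>.09)&(P[:,2]<.18);q=P[m];print(np.percentile(q,[2,50,98],axis=0).round(3))
q2=q[q[:,2]>.155];print('top edge x',np.percentile(q2[:,0],[2,50,98]).round(3),len(q2))
E
```

```text
tcp [0.66168625 0.04371418 0.1898583 ] euler mat [[1.0, 0.005, -0.005], [0.005, -1.0, 0.0], [-0.005, -0.0, -1.0]] travel [-0.0016  0.0009  0.1061]
[-0.36805753 -0.55406245 -0.5736611 ] 0.00036030632435243436
[[ 0.592 -0.008  0.093]
 [ 0.616  0.047  0.146]
 [ 0.627  0.092  0.163]]
top edge x [0.59  0.614 0.627] 428
```

{"fn": "apply_moves", "kwargs": {"claw": [-1, -1, -1, -1, -1], "travel": [[0, 0.001, 0.03], [0, 0.001, 0.07], [0, 0.001, 0.1], [0, 0.001, 0.1], [0, 0.001, 0.1]], "turn": [[0, 0, 0], [0, 0, 0], [0, 0, 0], [0, 0, 0], [0, 0, 0]]}}

```text
t: 16.6
tcp_pos: [0.6609, 0.043, 0.1109]
tool_rot: [1.0, 0.002, -0.002, -0.0]
force: [-0.2, 0.3, -0.1]
finger_gap: -0.002
gripper_force: 0.0
```

{"fn": "apply_moves", "kwargs": {"claw": [-1, -1, -1, -1, -1], "travel": [[-0.012, 0, 0], [-0.022, 0, 0], [-0.032, 0, -0.001], [-0.042, 0, -0.003], [-0.052, 0, -0.005]], "turn": [[0, 0, 0], [0, 0, 0], [0, 0, 0], [0, 0, 0], [0, 0, 0]]}}

```text
t: 17.02
tcp_pos: [0.6226, 0.0426, 0.1179]
tool_rot: [1.0, 0.002, 0.002, 0.0]
force: [1.3, 0.7, 1.5]
finger_gap: -0.004
gripper_force: 0.8
```

```bash
cat > cv.py <<'E'
from h import *
st=manip.sense();print(st['t'],st['tcp_pos'].round(4),st['force'].round(1))
s=snap('side');P=cloud(s).reshape(-1,3);I=s['pixels'].reshape(-1,3).min(1)
m=(P[:,0]>.47)&(P[:,0]<.66)&(abs(P[:,1]-.043)<.055)&(P[:,2]>.076)&(P[:,2]<.19)&(I>80)
q=P[m];print('x',np.percentile(q[:,0],[1,50,99]).round(3),'z',np.percentile(q[:,2],[1,50,99]).round(3),len(q))
E
python3 cv.py
```

```text
17.0167 [0.6226 0.0426 0.1179] [1.3 0.7 1.5]
x [0.572 0.601 0.617] z [0.077 0.159 0.179] 873
```

{"fn": "apply_moves", "kwargs": {"claw": [-1, -1, -1, -1, -1], "travel": [[-0.014, 0, 0], [-0.028, 0, 0.001], [-0.042, 0, 0.003], [-0.056, 0, 0.006], [-0.07, 0, 0.011]], "turn": [[0, 0, 0], [0, 0, 0], [0, 0, 0], [0, 0, 0], [0, 0, 0]]}}

```text
t: 17.48
tcp_pos: [0.5664, 0.0423, 0.1085]
tool_rot: [1.0, 0.002, 0.002, 0.0]
force: [-0.0, 0.6, 2.6]
finger_gap: 0.001
gripper_force: 1.0
```

```bash
python3 cv.py
```

```text
17.4833 [0.5664 0.0423 0.1085] [-0.   0.6  2.6]
x [0.52  0.553 0.612] z [0.078 0.142 0.173] 1048
```

{"fn": "apply_moves", "kwargs": {"claw": [-1, -1, -1, -1, -1], "travel": [[-0.018, 0, 0.008], [-0.034, 0, 0.018], [-0.048, 0, 0.03], [-0.058, 0, 0.042], [-0.064, 0, 0.052]], "turn": [[0, 0, 0], [0, 0, 0], [0, 0, 0], [0, 0, 0], [0, 0, 0]]}}

```text
t: 17.95
tcp_pos: [0.5139, 0.0421, 0.0658]
tool_rot: [1.0, 0.002, -0.0, 0.0]
force: [-1.5, -0.0, 2.4]
finger_gap: -0.002
gripper_force: 1.0
```

```bash
python3 cv.py
```

```text
17.95 [0.5139 0.0421 0.0658] [-1.5 -0.   2.4]
x [0.488 0.536 0.599] z [0.077 0.093 0.126] 1682
```

{"fn": "apply_moves", "kwargs": {"claw": [-1, -1, -1, -1], "travel": [[-0.004, 0, 0.007], [-0.007, 0, 0.014], [-0.01, 0, 0.021], [-0.01, 0, 0.021]], "turn": [[0, 0, 0], [0, 0, 0], [0, 0, 0], [0, 0, 0]]}}

```text
t: 18.33
tcp_pos: [0.5059, 0.0421, 0.0481]
tool_rot: [1.0, 0.002, -0.001, -0.0]
force: [0.4, -0.6, -0.8]
finger_gap: 0.007
gripper_force: 0.0
```

{"fn": "apply_moves", "kwargs": {"claw": [-1, -1], "travel": [[0, 0, 0.003], [0, 0, 0.003]], "turn": [[0, 0, 0], [0, 0, 0]]}}

```text
t: 18.5
tcp_pos: [0.5069, 0.042, 0.0462]
tool_rot: [1.0, 0.002, 0.0, 0.0]
force: [0.3, 0.0, -0.7]
finger_gap: 0.002
gripper_force: 0.0
```

{"fn": "apply_moves", "kwargs": {"claw": [-1, -1], "travel": [[0, 0, 0.0015], [0, 0, 0.0015]], "turn": [[0, 0, 0], [0, 0, 0]]}}

```text
t: 18.67
tcp_pos: [0.5068, 0.042, 0.0453]
tool_rot: [1.0, 0.002, 0.0, 0.0]
force: [-0.8, 0.4, 1.2]
finger_gap: 0.002
gripper_force: 0.5
```

{"fn": "apply_moves", "kwargs": {"claw": [-1, -1], "travel": [[0, 0, 0.0015], [0, 0, 0.0015]], "turn": [[0, 0, 0], [0, 0, 0]]}}

```text
t: 18.83
tcp_pos: [0.5066, 0.042, 0.044]
tool_rot: [1.0, 0.002, -0.0, 0.0]
force: [-1.3, -0.4, 1.8]
finger_gap: -0.001
gripper_force: 0.8
```

{"fn": "apply_moves", "kwargs": {"claw": [-1, -1], "travel": [[0, 0, 0.001], [0, 0, 0.001]], "turn": [[0, 0, 0], [0, 0, 0]]}}

```text
t: 19.0
tcp_pos: [0.5065, 0.042, 0.0432]
tool_rot: [1.0, 0.002, -0.0, -0.0]
force: [-1.7, -0.5, 2.0]
finger_gap: -0.003
gripper_force: 0.9
```

{"fn": "apply_moves", "kwargs": {"claw": [-1, -1], "travel": [[0, 0, 0.001], [0, 0, 0.001]], "turn": [[0, 0, 0], [0, 0, 0]]}}

```text
t: 19.17
tcp_pos: [0.5066, 0.042, 0.0428]
tool_rot: [1.0, 0.002, -0.0, -0.0]
force: [-2.4, -0.0, 4.1]
finger_gap: -0.001
gripper_force: 2.1
```

{"fn": "apply_moves", "kwargs": {"claw": [-1, -1], "travel": [[0, 0, 0.001], [0, 0, 0.001]], "turn": [[0, 0, 0], [0, 0, 0]]}}

```text
t: 19.33
tcp_pos: [0.5066, 0.042, 0.0427]
tool_rot: [1.0, 0.002, 0.0, 0.0]
force: [-3.4, 1.0, 10.1]
finger_gap: 0.001
gripper_force: 4.9
```

{"fn": "apply_moves", "kwargs": {"claw": [-1, -1], "travel": [[0, 0, 0.0005], [0, 0, 0.0005]], "turn": [[0, 0, 0], [0, 0, 0]]}}

```text
t: 19.5
tcp_pos: [0.5066, 0.042, 0.0426]
tool_rot: [1.0, 0.002, 0.0, 0.0]
force: [-2.8, -0.3, 12.9]
finger_gap: 0.002
gripper_force: 6.4
```

{"fn": "apply_moves", "kwargs": {"claw": [-1, -1, -1, -1], "travel": [[0, 0, -0.003], [0, 0, -0.006], [0, 0, -0.009], [0, 0, -0.012]], "turn": [[0, 0, 0], [0, 0, 0], [0, 0, 0], [0, 0, 0]]}}

```text
t: 19.83
tcp_pos: [0.507, 0.042, 0.051]
tool_rot: [1.0, 0.002, 0.0, -0.0]
force: [-0.5, 0.6, 0.2]
finger_gap: 0.005
gripper_force: 0.0
```

{"fn": "apply_moves", "kwargs": {"claw": [-1, -1, -1, -1], "travel": [[-0.002, 0, -0.01], [-0.002, 0, -0.01], [-0.002, 0, -0.01], [-0.002, 0, -0.01]], "turn": [[0, 0, 0], [0, 0, 0], [0, 0, 0], [0, 0, 0]]}}

```text
t: 20.17
tcp_pos: [0.5052, 0.042, 0.059]
tool_rot: [1.0, 0.002, 0.0, 0.0]
force: [-0.4, -0.2, -0.3]
finger_gap: 0.004
gripper_force: 0.0
```

```bash
python3 cv.py
```

```text
20.1667 [0.5052 0.042  0.059 ] [-0.4 -0.2 -0.3]
x [0.483 0.537 0.591] z [0.077 0.083 0.127] 1594
```

Latched, with the top at z ≈ 0.083–0.084. I'll retreat, wait and verify.

{"fn": "apply_moves", "kwargs": {"claw": [-1, -1, -1, -1, -1], "travel": [[0, 0, -0.04], [-0.04, 0, -0.08], [-0.08, 0, -0.12], [-0.1, 0, -0.14], [-0.1, 0, -0.14]], "turn": [[0, 0, 0], [0, 0, 0], [0, 0, 0], [0, 0, 0], [0, 0, 0]]}}

```text
t: 20.63
tcp_pos: [0.4219, 0.0422, 0.1735]
tool_rot: [1.0, 0.003, 0.0, 0.0]
force: [0.1, 0.3, 0.4]
finger_gap: -0.0
gripper_force: 0.0
```

{"fn": "apply_moves", "kwargs": {"claw": [-1, -1, -1, -1, -1], "travel": [[0, 0, 0], [0, 0, 0], [0, 0, 0], [0, 0, 0], [0, 0, 0]], "turn": [[0, 0, 0], [0, 0, 0], [0, 0, 0], [0, 0, 0], [0, 0, 0]]}}

```text
t: 21.05
tcp_pos: [0.4254, 0.0416, 0.1699]
tool_rot: [1.0, 0.002, -0.001, -0.0]
force: [-0.0, -0.1, 0.0]
finger_gap: -0.004
gripper_force: 0.0
```

```bash
python3 cv.py; python3 - <<'E'
from h import *
s=snap('side');q=cloud(s).reshape(-1,3);q=q[(q[:,0]>.49)&(q[:,0]<.585)&(abs(q[:,1]-.043)<.045)&(abs(q[:,2]-.084)<.02)]
A=np.c_[q[:,:2]-[.539,.043],np.ones(len(q))];print('cover plane',np.linalg.lstsq(A,q[:,2],rcond=None)[0].round(4),len(q))
E
```

```text
21.05 [0.4254 0.0416 0.1699] [-0.  -0.1  0. ]
x [0.483 0.535 0.591] z [0.077 0.083 0.087] 1863
cover plane [-0.0008  0.0031  0.0829] 1367
```

The cover is flat at its shut height and the robot is clear, so I'm handing in.

```bash
python3 -c "
from station import manip
print(manip.sign_off())"
```

```text
the job is handed in; nothing more can be done
None
```

I handed the job in: the cassette is home in the bay and released, the cover measures shut and stayed down after I let go, and the arm is clear. No verdict came back. I also viewed 11 pictures against your limit of 10.

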